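Free the bowl feeder and hold its run selector on the third click

TASK

The bushings in the bowl feeder have packed: take the rod from its holder, stir them round in the bowl with it until every one has been pushed clear of where it stood, keeping them all in the bowl, and stand the rod back in its holder. Then turn the feeder's spring-return knob clockwise, counting the clicks, to the third stop and not beyond it, and finish still holding it there: it springs back when let go. Leave the other things on the bench where they are.

Things in the scene. Friction and masses are not known exactly. Their poses are not given: they have to be found in the camera images.
- feeder: bench bowl feeder, fixed: a grey drum 156 mm across with an open round aluminium bowl on it (132 mm outside, 124 mm clear inside, rim 87 mm above the table, floor 40 mm above the table) and a short outlet chute on the outside at its own +x, reaching 111 mm from the axis. Origin on the bowl's axis at table height, z up
- bowl_floor (a point): centre of the bowl's inner floor, 47 mm below its rim
- bush0: one of six equal loose brass bushings in the bowl, 18 mm across, 14 mm high, 22 g, standing on end at the start in a ring some 28 to 40 mm from the bowl's axis; origin at the centre of its underside
- bush1: one of six equal loose brass bushings in the bowl, 18 mm across, 14 mm high, 22 g, standing on end at the start in a ring some 28 to 40 mm from the bowl's axis; origin at the centre of its underside
- bush2: one of six equal loose brass bushings in the bowl, 18 mm across, 14 mm high, 22 g, standing on end at the start in a ring some 28 to 40 mm from the bowl's axis; origin at the centre of its underside
- bush3: one of six equal loose brass bushings in the bowl, 18 mm across, 14 mm high, 22 g, standing on end at the start in a ring some 28 to 40 mm from the bowl's axis; origin at the centre of its underside
- bush4: one of six equal loose brass bushings in the bowl, 18 mm across, 14 mm high, 22 g, standing on end at the start in a ring some 28 to 40 mm from the bowl's axis; origin at the centre of its underside
- bush5: one of six equal loose brass bushings in the bowl, 18 mm across, 14 mm high, 22 g, standing on end at the start in a ring some 28 to 40 mm from the bowl's axis; origin at the centre of its underside
- rod: loose stirring rod, 175 mm long, 70 g: a round aluminium rod 14 mm thick and 120 mm long below a black square grip 22 x 22 mm and 55 mm long at the upper end. At the start it stands in the hole of its holder, upright or leaning by a few degrees at most. Origin at the lower tip, z along the rod towards the grip; the flats of the grip face its x and y
- rod_tip (a point): centre of the rod's lower end
- rod_grip (a point): the middle of the rod's square grip, 150 mm above the lower tip
- holder: rod holder, fixed: a grey block 64 x 64 mm, 70 mm high, with one upright hole in the middle of its top, 21 mm wide, 55 mm deep and chamfered. Origin at the centre of its underside, z up
- holder_mouth (a point): centre of the mouth of the holder's hole, 70 mm above the table; the rod fully home has its tip 55 mm below this
- selector_box: the feeder's control box, fixed: grey, 110 x 110 mm, 60 mm high, with a knob in the middle of its top that turns about the vertical, and six marks around the knob, one for each stop, from its own -x clockwise. Origin at the centre of its underside, z up
- selector (a joint): turn of the knob, rad, 0 at the resting end stop, growing clockwise seen from above. A click stop every 22.5 degrees (0.3927 rad): first 0.393, second 0.785, third 1.178, then two more to 1.96. A return spring (0.08 to 0.11 N m) always turns it back to 0 when let go; the clicks show as a ripple of 0.05 N m on that: the torque rises after a stop and falls ahead of the next, so up to about 0.16 N m is needed
- knob_bar: the knob's black bar grip, 46 x 14 mm and 36 mm high, upright sides, its top 110 mm above the table, standing on a disc 48 mm across whose top is 74 mm above the table. Origin on the turning axis at the bar's foot (74 mm above the table), x along the bar; a white line on the top marks the pointing end, its own -x. It turns with the knob; at rest its axes are those of the control box
- knob_grip (a point): on the turning axis, in the bar, 13 mm below its top and 97 mm above the table: where to grip it
- screwdriver: screwdriver with a black handle lying on the table between the robot and the feeder, about 150 mm long, its length roughly along y; origin near its middle (leave alone)
- relay: small clear relay standing on its base, 22 x 28 x 36 mm; origin at the centre of its underside (leave alone)
- tape: roll of black insulating tape lying flat, 64 mm across, 19 mm high; origin at the centre of its underside (leave alone)
- mug: white ceramic mug, 76 mm across, 90 mm high; origin at the centre of its underside (leave alone)
- contactor: grey and black contactor block, 70 x 45 mm, 72 mm high; origin at the centre of its underside (leave alone)
- spray: spray can, 52 mm across, 150 mm high; origin at the centre of its underside (leave alone)
There are look-alikes about, which are no part of the job. What is shaped like the feeder but green is not meant.

How it is judged:
By the outcome, as a careful person would: the job done as asked, in the order asked, and still so for the second after the job is handed in, while the arm keeps its last pose, push and grip.
It also fails if it takes over 69 s, if anything falls off the work surface, if the arm or the gripper's body presses on something with over 40 N, if the wrist force passes 120 N, or if a joint passes its speed limit or range.

ROBOT

A 7-joint arm with a two-finger parallel gripper is mounted at the origin on the work surface. World frame = base frame: x ahead of the robot, y to its left, z up, the work surface at z = 0. Lengths are in m, angles in rad, forces in N, time in s.
With the tool pointing down it reaches from about 0.425 to 0.925 m from the base axis. Payload 6.8 kg.
Tool frame: the origin (TCP) lies midway between the tips of the shut fingers; the grasp point (between the pads) lies 19 mm behind it; z points along the fingers, y is the direction in which the jaws open and shut (so a half turn about z gives the same grasp; the last joint's range is limited). The gripper opens to 85 mm and grips with 20 to 120 N. Pads are 22 mm wide; open, the fingers measure 114 mm over their backs; the gripper's body (76 mm by 85 mm) begins 54 mm behind the grasp point. The pads swing forward as they close: fully open they stand 13 mm farther back than shut.
Start: joints at [1.215, 0.477, 0.022, 1.555, -0.011, 1.109, -0.083], TCP at [0.166, -0.654, 0.231] pointing down, gripper open.
Joint ranges: [-2.96, 2.96], [-0.34, 2.1], [-1.41, 1.46], [0.24, 2.44], [-1.37, 4.51], [0.17, 1.92], [-2.96, 2.96]. Speed limits (rad/s): [2.39, 2.39, 3.14, 3.14, 3.14, 3.14, 3.14].

INTERFACE

Orientations are given as a unit quaternion [w, x, y, z].
In Python, from station import * gives the robot as it stands. The module is installed in compiled form; this text tells all that it offers.
- The arm moves only by the tool jog_arm, never from a script. Its arguments are lists of equal length, an entry for each row: "dp": the shift along the tool's x, y, z in units of 25 mm (1.0 is 25 mm), a list of three; "angular": the turn, a rotation vector about the tool's x, y, z in units of 5 degrees (1.0 is 5 degrees), a list of three; "claw": the finger opening in mm, from 0 to 85.4. A call has exactly 5 rows; each row is the pose to reach, as a shift and turn from the pose commanded when the call began, along the tool's axes at that moment; what a row does not reach only later rows make up. A row lasts 1/10 s, in which the tool goes at most 50 mm and 8.59 degrees, less where a joint would pass 70% of its speed; a pose out of reach is approached as far as the arm can. A call with a gripper value outside its range is refused whole. The fingers move at their own pace and stop on an object; "grip_force" is the grip in N (left out, the last holds). Time passes only in rows, so rows that repeat a pose let the fingers close, or fill a call up. It gives the time, the measured TCP pose, the force and the opening at its end, in the units of the state.
- get_obs(): the state, without advancing time (a new reading comes with each control period).
- read_camera(name): name is "scene" or "top"; returns a dict with "pixels" (384x512x3 uint8, blue, green, red), "camera_matrix" (3x3 intrinsics, pixels), "rvec" (rotation vector, rad) and "tvec" (3), from world to camera coordinates, as OpenCV has them. Camera axes: x right, y down, z forward; pixel columns grow to the right and rows downward; lengths in m; the calibration is good to about 2 mm. A picture is of the moment at which its call begins. There is no depth.
- hand_in(): hands the job in, once; it reports no verdict.
The state is a dict: "t": time; "q": joint angles; "joint_vel": joint speeds; "joint_torque": joint torques, N m; "eef_pos": TCP position; "tool_rot": TCP orientation; "contact_force": force on the tool from outside, world axes, zero at the start; "torque": the same for the moment, N m; "gripper_width": opening from 0.0 (shut) to 1.0 (fully open).
Only numpy, scipy, OpenCV 4.12 (cv2) and the standard library are available. Lean on these libraries where they do the work, as an engineer would, in place of code of your own. Each camera call takes 0.05 s, during which the arm holds its last target.

## Working session

There is one attempt and no reset: what is moved stays moved. The work goes in short steps, Python scripts to look and compute and a tool call to move; the robot and the scene stay as the last step left them, time stands still between calls to the robot, and variables do not carry over. Pictures are saved under pics/ and viewed, and the job is handed in when it is done.

Besides the shell and the picture viewer there is one more tool, called by a JSON object that holds its "op" and its "data". jog_arm: Moves the arm, as the interface text tells. Its arguments: {"type":"object","properties":{"dp":{"type":"array","items":{"type":"array","items":{"type":"number"}}},"angular":{"type":"array","items":{"type":"array","items":{"type":"number"}}},"claw":{"type":"array","items":{"type":"number"}},"grip_force":{"type":"number"}},"required":["dp","angular","claw"]}

```bash
mkdir -p pics; python3 - <<'E'
from station import *
import cv2,numpy as np,pickle
print(get_obs())
for n in("scene","top"):
    c=read_camera(n); pickle.dump(c,open(f"{n}0.pkl","wb"))
    cv2.imwrite(f"pics/{n}0.png",cv2.resize(c["pixels"],None,fx=1.5,fy=1.5,interpolation=cv2.INTER_CUBIC))
    R,_=cv2.Rodrigues(np.array(c["rvec"])); print(n,c["camera_matrix"],-R.T@np.ravel(c["tvec"]),R)
E
```

```text
{'t': 0.0, 'q': array([ 1.21491691,  0.47782265,  0.02233738,  1.55644049, -0.01149196,
        1.10929141, -0.08311842]), 'joint_vel': array([ 0.00032622,  0.00174747,  0.00052854, -0.00216917, -0.00109372,
       -0.00151335,  0.00107801]), 'joint_torque': array([ 4.36832543e-04, -5.96453118e+01,  1.60778023e+00, -2.81192797e+01,
        1.24076981e-02,  9.36728407e-03, -1.29799949e-05]), 'eef_pos': array([ 0.16538662, -0.6538213 ,  0.23031518]), 'tool_rot': array([-8.98198043e-04,  9.92334510e-01,  1.23577424e-01, -1.83956069e-04]), 'contact_force': array([ 0.74317619,  1.02750205, -0.43256028]), 'torque': array([-0.04232707,  0.01616148,  0.02191504]), 'gripper_width': 1.0009837605069016}
scene [[364.2904684    0.         250.67656503]
 [  0.         364.2904684  186.3480975 ]
 [  0.           0.           1.        ]] [ 1.01422895 -0.03832216  0.90575544] [[-0.04851986  0.99880595  0.00570047]
 [ 0.8585413   0.04462138 -0.51079914]
 [-0.51044358 -0.01988982 -0.85968119]]
top [[423.0720381    0.         254.06688048]
 [  0.         423.0720381  199.21875452]
 [  0.           0.           1.        ]] [ 0.42608499 -0.04489058  1.42581661] [[-0.02353209 -0.99972088  0.00210042]
 [-0.99712118  0.02331931 -0.07214965]
 [ 0.07208053 -0.0037922  -0.99739161]]
```

View pics/scene0.png

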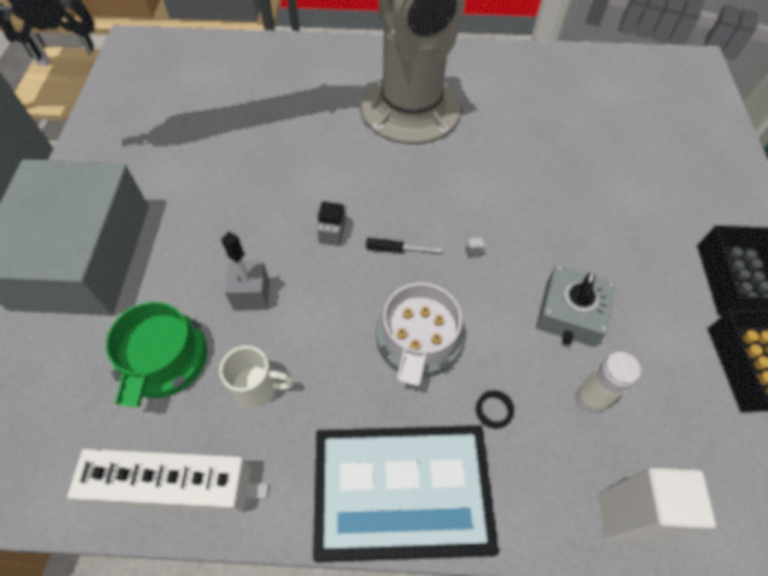

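View pics/top0.png

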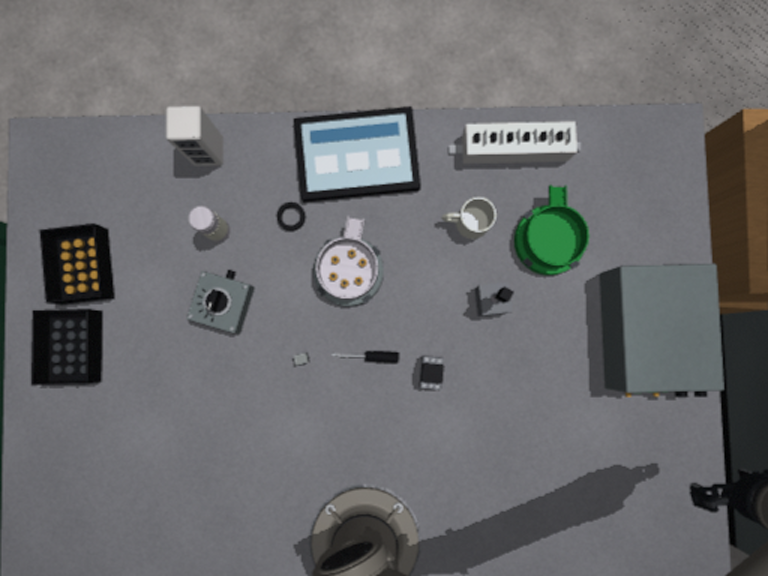

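The scene camera shows the feeder at (420,325), the holder with rod at (245,275) and the selector at (578,300). The top camera has the feeder at (348,270), the rod grip at (505,295) and the selector at (218,302). The green bowl is a decoy. Next I'll zoom in and measure.

```bash
cat > h.py <<'E'
import cv2,numpy as np,pickle
def cam(c):
    K=np.array(c["camera_matrix"]);R,_=cv2.Rodrigues(np.array(c["rvec"]));t=np.ravel(c["tvec"]);return K,R,t
def plane(c,uv,z):
    K,R,t=cam(c);o=-R.T@t;d=R.T@np.linalg.solve(K,[uv[0],uv[1],1]);return o+d*(z-o[2])/d[2]
def proj(c,P):
    return cv2.projectPoints(np.atleast_2d(np.float64(P)),np.array(c["rvec"]),np.ravel(c["tvec"]),np.array(c["camera_matrix"]),None)[0].reshape(-1,2)
def tri(c1,p1,c2,p2):
    Ms=[];
    for c in(c1,c2):
        K,R,t=cam(c);Ms.append(K@np.c_[R,t])
    X=cv2.triangulatePoints(Ms[0],Ms[1],np.float64(p1).reshape(2,1),np.float64(p2).reshape(2,1)).ravel();X=X[:3]/X[3]
    return X,proj(c1,X)[0]-p1,proj(c2,X)[0]-p2
def crop(c,x0,y0,x1,y1,f,name):
    im=c["pixels"][y0:y1,x0:x1];im=cv2.resize(im,None,fx=f,fy=f,interpolation=cv2.INTER_CUBIC);cv2.imwrite(name,im);return im
E
python3 - <<'E'
from h import *
s=pickle.load(open("scene0.pkl","rb"));t=pickle.load(open("top0.pkl","rb"))
def montage(c,boxes,f,name):
    ims=[cv2.resize(c["pixels"][y:y+h,x:x+w],None,fx=f,fy=f,interpolation=cv2.INTER_CUBIC) for x,y,w,h in boxes]
    cv2.imwrite(name,np.hstack(ims))
montage(t,[(205,150,52,60),(305,180,45,60),(120,175,52,60)],5,"pics/tz.png")
montage(s,[(245,180,70,80),(140,145,50,80),(355,170,60,80)],4.4,"pics/sz.png")
E
```

```text
(no output)
```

View pics/tz.png

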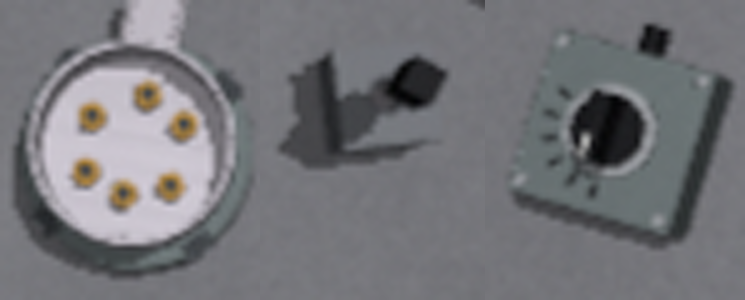

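View pics/sz.png

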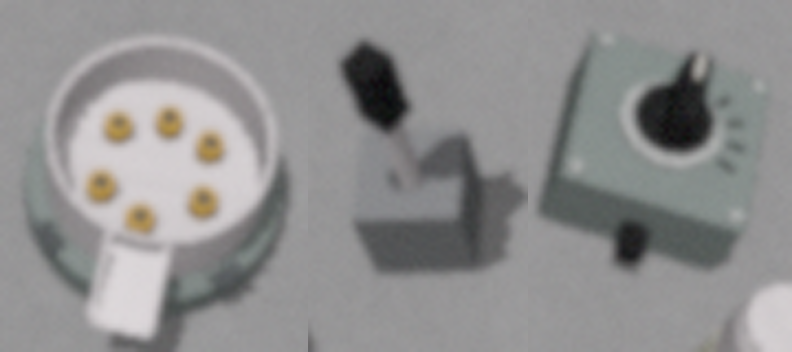

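```bash
python3 - <<'E'
from h import *
s=pickle.load(open("scene0.pkl","rb"));t=pickle.load(open("top0.pkl","rb"))
def comps(m,off,amin=4):
    n,l,st,ce=cv2.connectedComponentsWithStats(m.astype(np.uint8));
    return [(ce[i]+off,st[i][4],st[i][:4]+np.r_[off,0,0]) for i in range(1,n) if st[i][4]>=amin]
# bushings
B={}
for n,c,(x,y,w,h) in(("t",t,(205,150,52,60)),("s",s,(245,180,70,80))):
    im=c["pixels"][y:y+h,x:x+w].astype(int)
    m=(im[...,2]-im[...,0])>50
    B[n]=[plane(c,p,0.052)[:2] for p,a,_ in comps(m,np.array([x,y]))]
    print(n,np.round(B[n],4).tolist())
# white bright area bowl rim / black
for n,c,(x,y,w,h) in(("t",t,(305,180,45,60)),("s",s,(140,145,50,80)),("t",t,(120,175,52,60)),("s",s,(355,170,60,80))):
    im=c["pixels"][y:y+h,x:x+w]
    m=im.max(2)<50
    for p,a,b in comps(m,np.array([x,y]),10): print(n,p.round(1),a,b)
# bowl bright, top
for n,c,(x,y,w,h) in(("t",t,(205,150,52,60)),("s",s,(245,180,70,80))):
    im=c["pixels"][y:y+h,x:x+w]; print(n, im[30,:,1].tolist()); print(im[:,25,1].tolist())
E
```

```text
t [[0.6273, 0.013], [0.6137, 0.0494], [0.6074, -0.0097], [0.5776, 0.0533], [0.5671, -0.0013], [0.5631, 0.0296]]
s [[0.5679, 0.0302], [0.5722, -0.0008], [0.5821, 0.0542], [0.6117, -0.0096], [0.6192, 0.0498], [0.631, 0.0135]]
t [318.5 200.9] 36 [317 192   4  18]
t [335.1 196.2] 74 [330 192  11   9]
s [154.9 164.4] 143 [149 156  13  18]
t [153.3 182.6] 22 [151 180   5   6]
t [144.2 200.2] 137 [137 193  14  15]
s [388.2 195.5] 172 [381 186  15  18]
s [377.9 224.5] 36 [376 221   5   8]
t [120, 124, 106, 69, 66, 111, 144, 132, 159, 198, 197, 198, 197, 198, 196, 197, 195, 194, 197, 198, 198, 198, 198, 198, 199, 198, 199, 199, 200, 199, 199, 198, 198, 197, 197, 198, 198, 197, 195, 194, 193, 192, 164, 114, 113, 152, 162, 117, 120, 117, 116, 118]
[140, 135, 129, 135, 153, 170, 171, 170, 154, 90, 74, 89, 115, 142, 192, 193, 190, 190, 192, 193, 193, 191, 193, 195, 196, 198, 194, 194, 196, 196, 198, 198, 196, 196, 198, 191, 160, 122, 91, 109, 130, 136, 168, 197, 198, 196, 188, 178, 170, 68, 72, 71, 80, 91, 61, 87, 117, 117, 116, 116]
s [150, 148, 151, 150, 150, 152, 151, 148, 145, 151, 166, 170, 151, 134, 134, 143, 161, 182, 198, 204, 205, 205, 196, 174, 148, 139, 142, 139, 135, 142, 165, 192, 203, 206, 200, 179, 153, 136, 129, 131, 147, 177, 194, 201, 198, 186, 171, 163, 165, 176, 190, 200, 205, 203, 198, 181, 161, 144, 137, 136, 156, 178, 177, 162, 155, 154, 154, 155, 154, 153]
[148, 149, 148, 149, 150, 148, 148, 147, 153, 162, 173, 176, 157, 134, 124, 125, 125, 128, 132, 152, 180, 199, 204, 204, 198, 186, 164, 147, 145, 148, 139, 140, 166, 193, 205, 207, 206, 204, 198, 183, 169, 154, 148, 142, 141, 163, 188, 201, 203, 202, 200, 197, 189, 179, 173, 183, 197, 194, 183, 184, 193, 198, 202, 207, 210, 211, 214, 214, 215, 216, 214, 215, 214, 210, 194, 158, 127, 116, 117, 128]
```

```bash
python3 - <<'E'
from h import *
s=pickle.load(open("scene0.pkl","rb"));t=pickle.load(open("top0.pkl","rb"))
print("bowl top",plane(t,(231.4,178.5),.087))
print("bowl sc L,R,T",[plane(s,(245+a/4.4,180+b/4.4),.087).round(4).tolist() for a,b in((45,140),(278,140),(155,36))])
print("grip tri",tri(t,(335.1,196.2),s,(154.9,164.4)))
# holder corners scene, crop offset (140,145), panel x offset 308
def sp(a,b):return (140+(a-308)/4.4,145+b/4.4)
for n,p,z in(("nearL top",(356,222),.07),("nearR top",(462,222),.07),("farR top",(463,136),.07),("nearL bot",(380,271),0),("nearR bot",(480,268),0)):
    print(n,plane(s,sp(*p),z).round(4))
def tp(a,b):return (305+(a-260)/5,180+b/5)
for n,p in(("farL",(330,52)),("nearL",(335,153)),):print(n,plane(t,tp(*p),.07).round(4))
# knob
def sk(a,b):return(355+(a-528)/4.4,170+b/4.4)
def tk(a,b):return(120+(a-485)/5,175+b/5)
for n,p in(("farR",(600,40)),("2",(755,87)),("3",(735,215)),("4",(576,166))):print("scr s",n,plane(s,sk(*p),.06).round(4))
for n,p in(("a",(562,41)),("b",(704,82)),("c",(657,220)),("d",(518,181))):print("scr t",n,plane(t,tk(*p),.06).round(4))
print("disc s",plane(s,sk(670,115),.074),"disc t",plane(t,tk(608,130),.074))
print("line t",plane(t,tk(583,145),.11),"line s",plane(s,sk(700,68),.11))
E
```

```text
bowl top [0.59064371 0.02060794 0.087     ]
bowl sc L,R,T [[0.6018, -0.0422, 0.087], [0.5949, 0.0906, 0.087], [0.5296, 0.02, 0.087]]
grip tri (array([ 0.52104112, -0.29359359,  0.16041144]), array([ 0.17069754, -0.04088618]), array([ 0.28373774, -0.00543888]))
nearL top [ 0.5594 -0.3178  0.07  ]
nearR top [ 0.5561 -0.2548  0.07  ]
farR top [ 0.4957 -0.2635  0.07  ]
nearL bot [ 0.5558 -0.3193  0.    ]
nearR bot [ 0.5504 -0.2563  0.    ]
farL [ 0.5476 -0.2597  0.07  ]
nearL [ 0.4825 -0.2606  0.07  ]
scr s farR [0.4718 0.2711 0.06  ]
scr s 2 [0.501 0.362 0.06 ]
scr s 3 [0.589  0.3355 0.06  ]
scr s 4 [0.5614 0.2462 0.06  ]
scr t a [0.5859 0.3335 0.06  ]
scr t b [0.557  0.2417 0.06  ]
scr t c [0.4684 0.2727 0.06  ]
scr t d [0.4956 0.3622 0.06  ]
disc s [0.53158877 0.30136703 0.074     ] disc t [0.52625684 0.3003992  0.074     ]
line t [0.51458821 0.30680664 0.11      ] line s [0.52010153 0.30854885 0.11      ]
```

```bash
python3 - <<'E'
from h import *
s=pickle.load(open("scene0.pkl","rb"));t=pickle.load(open("top0.pkl","rb"))
a=crop(t,312,182,346,216,11,"/tmp/a.png");b=crop(s,146,150,184,184,11,"/tmp/b.png")
im=np.hstack([a,b]);im=np.clip(((im/255.)**0.6*255),0,255).astype(np.uint8);cv2.imwrite("pics/rodz.png",im);print(im.shape)
E
```

```text
(374, 792, 3)
```

View pics/rodz.png

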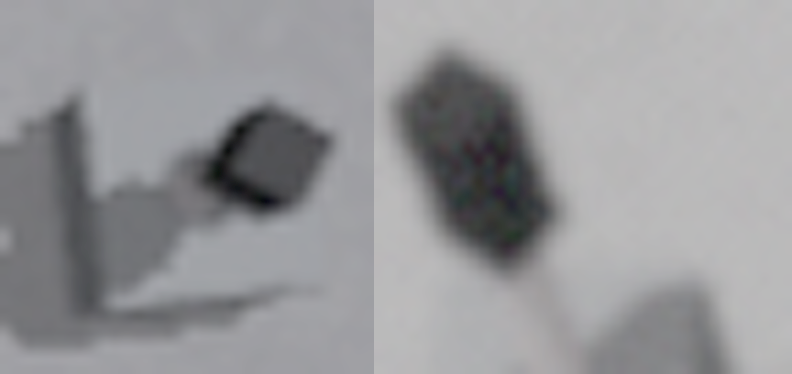

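```bash
python3 - <<'E'
from h import *
s=pickle.load(open("scene0.pkl","rb"));t=pickle.load(open("top0.pkl","rb"))
S=lambda a,b:np.array((146+(a-374+.5)/11-.5,150+(b+.5)/11-.5));T=lambda a,b:np.array((312+(a+.5)/11-.5,182+(b+.5)/11-.5))
print(tri(t,T(280,156),s,S(456,97)))
print("top z.19",plane(t,T(280,156),.19),plane(s,S(456,97),.19))
print("bot z.135",plane(s,S(498,218),.135))
print("rod at", [plane(s,S(*p),z).round(4) for p,z in(((525,285),.125),((560,345),.095))])
for z in(.19,.135,.095,.07): 
    p=proj(s,[.524,-.293,z])[0]; print(z,(p-[146,150])*11+[374,0], (proj(t,[.519,-.293,z])[0]-[312,182])*11)
E
```

```text
(array([ 0.52031279, -0.29373927,  0.18512084]), array([-0.04578635,  0.01102962]), array([-0.07643339,  0.00137347]))
top z.19 [ 0.51997151 -0.29289612  0.19      ] [ 0.52364338 -0.29182856  0.19      ]
bot z.135 [ 0.51903409 -0.29542299  0.135     ]
rod at [array([ 0.5306, -0.2892,  0.125 ]), array([ 0.5283, -0.2876,  0.095 ])]
0.19 [445.3391226   93.11251449] [275.5266914  154.62372024]
0.135 [499.60797385 231.55870569] [236.44812801 170.35653177]
0.095 [535.69138015 323.61169841] [210.04455616 180.98646244]
0.07 [556.94938429 377.843355  ] [194.32902336 187.31344824]
```

```bash
cat >> h.py <<'E'
from scipy.spatial.transform import Rotation as Ro
def plan(obs,pos=None,yaw_y=None,n=1):
    """jog numbers to put TCP at pos, tool straight down with tool y at yaw (deg, taken exactly)"""
    w,x,y,z=obs["tool_rot"];R=Ro.from_quat([x,y,z,w])
    p=obs["eef_pos"];d=(np.array(pos)-p) if pos is not None else np.zeros(3)
    dp=R.inv().apply(d)/.025
    a=np.zeros(3)
    if yaw_y is not None:
        th=np.deg2rad(yaw_y);Y=np.array([np.cos(th),np.sin(th),0]);Z=np.array([0,0,-1.]);X=np.cross(Y,Z)
        Rt=Ro.from_matrix(np.c_[X,Y,Z]);a=np.rad2deg((R.inv()*Rt).as_rotvec())/5
    return dp.round(2),a.round(2)
def yaw(obs):
    w,x,y,z=obs["tool_rot"];M=Ro.from_quat([x,y,z,w]).as_matrix();return np.rad2deg(np.arctan2(M[1,1],M[0,1])),M[:,2].round(3)
E
python3 - <<'E'
from h import *
from station import *
s=pickle.load(open("scene0.pkl","rb"));t=pickle.load(open("top0.pkl","rb"))
for p in((605,265),(605,390),(628,390)):
  for z in(0,.15,.2): print(p,z,plane(t,np.array(p)/1.5,z).round(3))
for p in((110,310),(128,165),(150,200)):
  for z in(0,.15): print("s",p,z,plane(s,np.array(p)/1.5,z).round(3))
o=get_obs();print(yaw(o))
for pos in([.40,-.46,.26],[.52,-.293,.26]):print(plan(o,pos,-28.5))
E
```

```text
(605, 265) 0 [ 0.594 -0.559  0.   ]
(605, 265) 0.15 [ 0.576 -0.505  0.15 ]
(605, 265) 0.2 [ 0.57  -0.487  0.2  ]
(605, 390) 0 [ 0.314 -0.545  0.   ]
(605, 390) 0.15 [ 0.325 -0.492  0.15 ]
(605, 390) 0.2 [ 0.329 -0.475  0.2  ]
(628, 390) 0 [ 0.312 -0.596  0.   ]
(628, 390) 0.15 [ 0.324 -0.538  0.15 ]
(628, 390) 0.2 [ 0.328 -0.519  0.2  ]
s (110, 310) 0 [ 0.568 -0.55   0.   ]
s (110, 310) 0.15 [ 0.642 -0.466  0.15 ]
s (128, 165) 0 [ 0.213 -0.617  0.   ]
s (128, 165) 0.15 [ 0.345 -0.521  0.15 ]
s (150, 200) 0 [ 0.307 -0.544  0.   ]
s (150, 200) 0.15 [ 0.424 -0.46   0.15 ]
(np.float64(-75.80119746123923), array([-0.001,  0.002, -1.   ]))
(array([11.  , -5.22, -1.18]), array([-0.02, -0.01, -9.46]))
(array([ 17.29, -10.52,  -1.17]), array([-0.02, -0.01, -9.46]))
```

{"op": "jog_arm", "data": {"dp": [[1.7, -1.0, -0.2], [3.4, -2.0, -0.5], [5.2, -3.1, -0.8], [6.9, -4.2, -1.2], [8.6, -5.2, -1.2]], "angular": [[0, 0, -0.9], [0, 0, -1.9], [0, 0, -2.9], [0, 0, -3.9], [0, 0, -4.9]], "claw": [85, 85, 85, 85, 85], "grip_force": 80}}

```text
t: 0.6
eef_pos: [0.3404, -0.4773, 0.2622]
tool_rot: [0.001, 0.943, 0.333, 0.0]
contact_force: [2.0, -0.7, 0.7]
gripper_width: 0.993
```

```bash
python3 - <<'E'
from h import *
from station import *
o=get_obs();print(o["t"],o["eef_pos"],o["q"].round(2),yaw(o),plan(o,[.521,-.293,.26],-28.5))
E
```

```text
0.6 [ 0.34035911 -0.47729332  0.26224221] [ 0.96  0.31 -0.15  1.73  0.05  1.1  -0.09] (np.float64(-51.1205499683452), array([ 0.001, -0.001, -1.   ])) (array([10.25, -1.2 ,  0.09]), array([ 0.02,  0.01, -4.52]))
```

{"op": "jog_arm", "data": {"dp": [[2.0, -0.2, 0.1], [4.0, -0.5, 0.1], [6.0, -0.7, 0.1], [8.0, -0.9, 0.1], [9.8, -1.15, 0.1]], "angular": [[0, 0, -1.0], [0, 0, -2.0], [0, 0, -3.0], [0, 0, -4.0], [0, 0, -4.5]], "claw": [85, 85, 85, 85, 85]}}

```text
t: 1.1
eef_pos: [0.5137, -0.301, 0.2585]
tool_rot: [-0.0, 0.86, 0.511, 0.0]
contact_force: [0.2, -0.2, -0.4]
gripper_width: 0.997
```

```bash
python3 - <<'E'
from h import *
from station import *
o=get_obs();print(o["t"],o["eef_pos"],o["q"].round(2),yaw(o),plan(o,[.521,-.293,.26],-28.5))
for n in("scene","top"):
    c=read_camera(n); pickle.dump(c,open(f"{n}1.pkl","wb"))
s=pickle.load(open("scene1.pkl","rb"));t=pickle.load(open("top1.pkl","rb"))
a=crop(t,290,160,370,240,5,"/tmp/a.png");b=crop(s,120,100,200,180,5,"/tmp/b.png")
cv2.imwrite("pics/g1.png",np.hstack([a,b]))
E
```

```text
1.1 [ 0.51365915 -0.30095755  0.25852014] [ 0.68  0.34 -0.32  1.7   0.12  1.11 -0.18] (np.float64(-28.604933530456904), array([-0.,  0., -1.])) (array([ 0.42,  0.11, -0.06]), array([-0.  , -0.  , -0.02]))
```

View pics/g1.png

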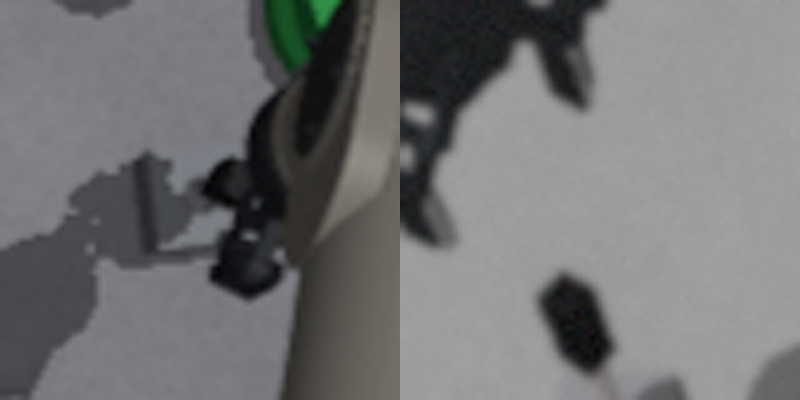

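```bash
python3 - <<'E'
from h import *
s=pickle.load(open("scene1.pkl","rb"))
print(plane(s,(120+(512-400)/5,100+172/5),.271), proj(s,[.5137,-.301,.271]))
for p in((585,105),(440,240)):print(plane(s,(120+(p[0]-400)/5,100+p[1]/5),.271))
E
```

```text
[ 0.51638806 -0.29843057  0.271     ] [[141.49066732 133.39734259]]
[ 0.47643065 -0.27319294  0.271     ]
[ 0.55497076 -0.32193186  0.271     ]
```

{"op": "jog_arm", "data": {"dp": [[0.45, 0.1, 0.0], [0.45, 0.1, 1.4], [0.45, 0.1, 2.9], [0.45, 0.1, 4.4], [0.45, 0.1, 4.4]], "angular": [[0, 0, 0], [0, 0, 0], [0, 0, 0], [0, 0, 0], [0, 0, 0]], "claw": [85, 85, 85, 85, 85]}}

```text
t: 1.7
eef_pos: [0.5157, -0.2937, 0.1436]
tool_rot: [-0.004, 0.861, 0.508, -0.003]
contact_force: [-1.5, -0.4, -0.2]
gripper_width: 0.996
```

```bash
python3 - <<'E'
from h import *
from station import *
o=get_obs();print(o["t"],o["eef_pos"],o["contact_force"],yaw(o),plan(o,[.521,-.293,.148],-28.5))
for n in("scene",):
    c=read_camera(n); pickle.dump(c,open(f"{n}2.pkl","wb"))
    crop(c,120,110,210,220,5,"pics/g2.png")
E
```

```text
1.7 [ 0.51574926 -0.293681    0.14364189] [-1.50236657 -0.38185699 -0.19763035] (np.float64(-28.915343222659466), array([-0.009,  0.004, -1.   ])) (array([ 0.13,  0.17, -0.18]), array([-0.12,  0.01, -0.08]))
```

View pics/g2.png

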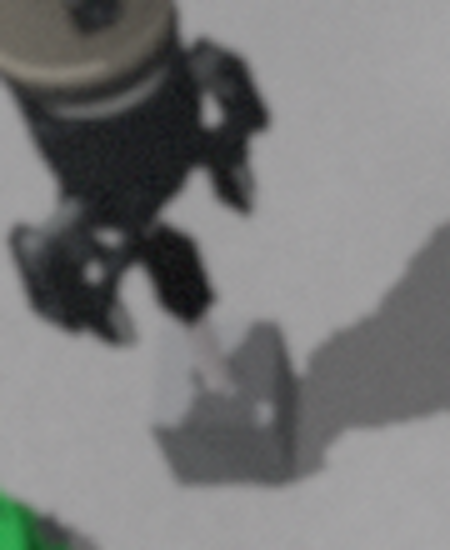

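The gripper straddles the rod's grip: the fingertips are at about (130,340) and (245,212), with the grip between them. I'll centre it and close.

{"op": "jog_arm", "data": {"dp": [[0.13, 0.1, 0.0], [0.13, 0.1, 0.0], [0.13, 0.1, 0.0], [0.13, 0.1, 0.0], [0.13, 0.1, 0.0]], "angular": [[0, 0, 0], [0, 0, 0], [0, 0, 0], [0, 0, 0], [0, 0, 0]], "claw": [85, 45, 10, 10, 10], "grip_force": 60}}

```text
t: 2.25
eef_pos: [0.524, -0.2928, 0.1494]
tool_rot: [0.0, 0.861, 0.509, 0.0]
contact_force: [0.2, -0.1, 0.3]
gripper_width: 0.326
```

```bash
python3 - <<'E'
from h import *
from station import *
o=get_obs();print(o["t"],o["eef_pos"],o["contact_force"],o["torque"],o["gripper_width"]*85.4,yaw(o),plan(o,[.521,-.293,.148],-28.5))
E
```

```text
2.25 [ 0.52404385 -0.29281184  0.14942411] [ 0.23792958 -0.0963908   0.27288995] [ 0.03890193  0.00226062 -0.00301066] 27.868419573353723 (np.float64(-28.81204696224217), array([ 0.001, -0.001, -1.   ])) (array([-0.07, -0.1 ,  0.06]), array([ 0.01,  0.  , -0.06]))
```

{"op": "jog_arm", "data": {"dp": [[-0.05, 0.0, 0.0], [-0.05, -0.05, 0.0], [-0.05, -0.05, 0.0], [-0.05, -0.05, 0.0], [-0.05, -0.05, 0.0]], "angular": [[0, 0, 0], [0, 0, 0], [0, 0, 0], [0, 0, 0], [0, 0, 0]], "claw": [10, 10, 10, 10, 10]}}

```text
t: 2.75
eef_pos: [0.523, -0.2931, 0.1494]
tool_rot: [0.001, 0.861, 0.509, 0.001]
contact_force: [0.8, 1.0, 5.0]
gripper_width: 0.253
```

```bash
python3 - <<'E'
from h import *
from station import *
o=get_obs();print(o["t"],o["eef_pos"],o["contact_force"],o["torque"],o["gripper_width"]*85.4,yaw(o))
for n in("scene",):
    c=read_camera(n); pickle.dump(c,open(f"{n}3.pkl","wb"))
    crop(c,120,110,210,220,5,"pics/g3.png")
E
```

```text
2.75 [ 0.5230412  -0.29307706  0.14935434] [0.78162498 0.96713267 5.01754022] [ 0.43018299 -0.57206544 -0.00828887] 21.59277946197867 (np.float64(-28.789038881010455), array([ 0.002, -0.   , -1.   ]))
```

View pics/g3.png

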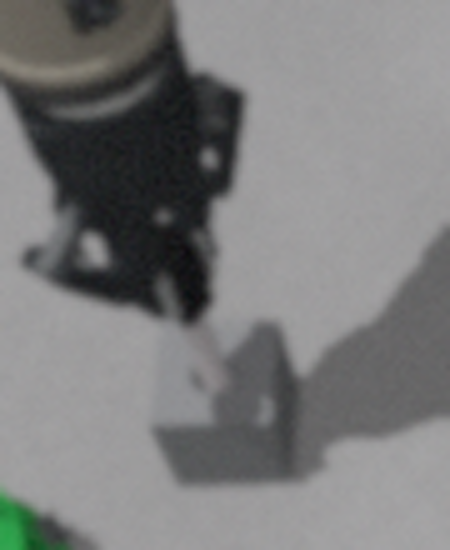

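{"op": "jog_arm", "data": {"dp": [[0, 0, -0.4], [0, 0, -1.2], [0, 0, -2.2], [0, 0, -3.2], [0, 0, -4.2]], "angular": [[0, 0, 0], [0, 0, 0], [0, 0, 0], [0, 0, 0], [0, 0, 0]], "claw": [10, 10, 10, 10, 10], "grip_force": 90}}

```text
t: 3.3
eef_pos: [0.5208, -0.2933, 0.2542]
tool_rot: [-0.001, 0.861, 0.509, -0.001]
contact_force: [0.0, -0.1, -0.9]
gripper_width: 0.248
```

```bash
python3 - <<'E'
from h import *
from station import *
o=get_obs();print(o["t"],o["eef_pos"],o["contact_force"],o["torque"],o["gripper_width"]*85.4,yaw(o))
for n in("scene","top"):
    c=read_camera(n); pickle.dump(c,open(f"{n}4.pkl","wb"))
    crop(c,*((110,100,210,210) if n=="scene" else (285,150,385,260)),5,f"/tmp/{n}.png")
cv2.imwrite("pics/g4.png",np.hstack([cv2.imread("/tmp/scene.png")[:,:400],cv2.imread("/tmp/top.png")[:,:400]]))
E
```

```text
3.3 [ 0.52077864 -0.29332081  0.25424382] [ 0.03093666 -0.13573423 -0.85665835] [-0.04416344  0.00304086  0.00418393] 21.17216589176309 (np.float64(-28.83186719524876), array([-0.003,  0.   , -1.   ]))
```

View pics/g4.png

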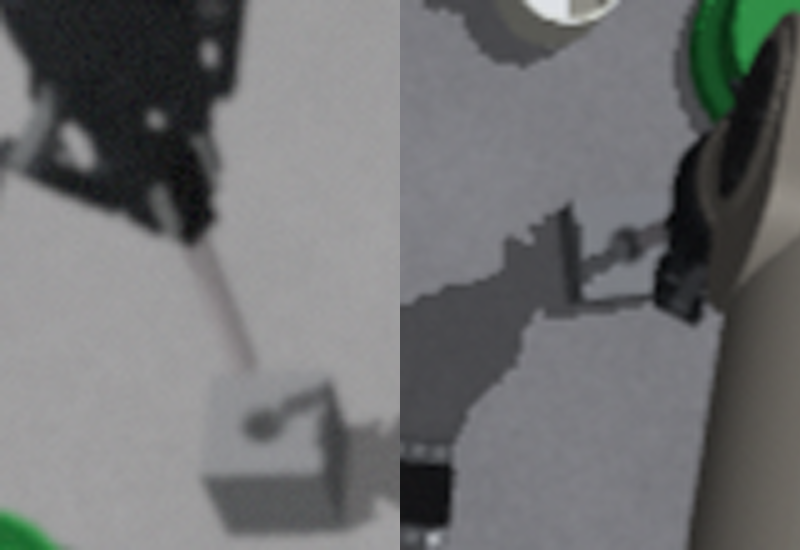

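```bash
python3 - <<'E'
from h import *
s=pickle.load(open("scene4.pkl","rb"));t=pickle.load(open("top4.pkl","rb"))
print("hole s",plane(s,(162.5,184.8),.07),"t",plane(t,(330.2,198.5),.07))
for z in(.12,.22):print(z,(proj(s,[.5208,-.2933,z])[0]-[110,100])*5)
print("tip s z.12",plane(s,(110+243/5,100+366/5),.12))
E
```

```text
hole s [ 0.52541224 -0.29310987  0.07      ] t [ 0.52066233 -0.29477799  0.07      ]
0.12 [243.913849   366.02049131]
0.22 [198.47648798 249.43108346]
tip s z.12 [ 0.520812  -0.2937686  0.12     ]
```

```bash
python3 - <<'E'
from h import *
from station import *
o=get_obs();print(plan(o,[.593,.022,.254],-28.8))
E
```

```text
(array([12.43, -3.65,  0.1 ]), array([ 0.06,  0.01, -0.01]))
```

{"op": "jog_arm", "data": {"dp": [[1.2, -0.35, 0.0], [2.9, -0.85, 0.1], [4.6, -1.35, 0.1], [6.3, -1.85, 0.1], [8.0, -2.35, 0.1]], "angular": [[0, 0, 0], [0, 0, 0], [0, 0, 0], [0, 0, 0], [0, 0, 0]], "claw": [10, 10, 10, 10, 10]}}

```text
t: 3.9
eef_pos: [0.5659, -0.0885, 0.25]
tool_rot: [-0.0, 0.861, 0.509, -0.001]
contact_force: [1.1, 0.4, -1.4]
gripper_width: 0.249
```

{"op": "jog_arm", "data": {"dp": [[1.6, -0.45, 0.0], [2.9, -0.85, 0.0], [3.9, -1.15, 0.0], [4.4, -1.3, 0.0], [4.4, -1.3, 0.0]], "angular": [[0, 0, 0], [0, 0, 0], [0, 0, 0], [0, 0, 0], [0, 0, 0]], "claw": [10, 10, 10, 10, 10]}}

```text
t: 4.4
eef_pos: [0.591, 0.0241, 0.2504]
tool_rot: [-0.001, 0.86, 0.51, -0.001]
contact_force: [-0.2, -0.5, -1.4]
gripper_width: 0.248
```

```bash
python3 - <<'E'
from h import *
from station import *
o=get_obs();print(o["t"],o["eef_pos"],o["contact_force"],o["torque"],o["gripper_width"]*85.4,yaw(o),plan(o,[.593,.022,.18],-28.8))
for n in("scene","top"):
    c=read_camera(n); pickle.dump(c,open(f"{n}5.pkl","wb"))
    crop(c,*((235,130,325,265) if n=="scene" else (195,110,295,245)),4.4,f"/tmp/{n}.png")
cv2.imwrite("pics/g5.png",np.hstack([cv2.imread("/tmp/scene.png")[:,:400],cv2.imread("/tmp/top.png")[:,:400]]))
s=pickle.load(open("scene5.pkl","rb"))
x,y,_=o["eef_pos"]
print((proj(s,[[x,y,.045],[x,y,.087],[x,y,.12]])-[235,130])*4.4)
E
```

```text
4.4 [0.59099772 0.02407925 0.25039363] [-0.24742214 -0.52630712 -1.38182406] [ 0.02686596 -0.01438139  0.03862582] 21.1573939084711 (np.float64(-28.63051714348368), array([-0.002,  0.   , -1.   ])) (array([-0.03,  0.11,  2.82]), array([-0.02,  0.01,  0.03]))
[[199.84912121 380.71901801]
 [205.41058671 348.50596547]
 [210.09676995 321.36271217]]
```

View pics/g5.png

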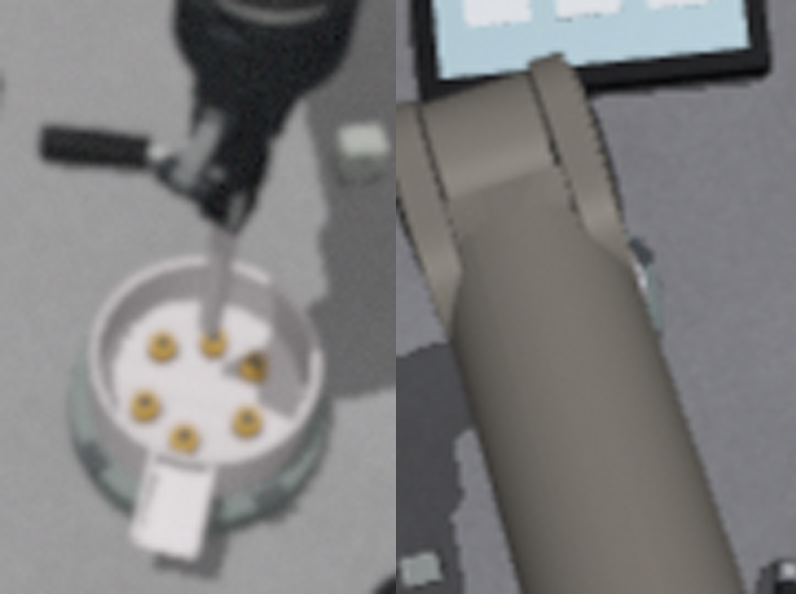

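The rod tip is at (212,330), over the middle of the bushing ring in the scene view; the arm hides the bowl from the top camera. I'll lower it.

{"op": "jog_arm", "data": {"dp": [[0.0, 0.05, 0.8], [0.0, 0.05, 1.6], [0.0, 0.05, 2.3], [0.0, 0.05, 2.7], [0.0, 0.05, 2.8]], "angular": [[0, 0, 0], [0, 0, 0], [0, 0, 0], [0, 0, 0], [0, 0, 0]], "claw": [10, 10, 10, 10, 10]}}

```text
t: 5.0
eef_pos: [0.5918, 0.0199, 0.18]
tool_rot: [-0.0, 0.861, 0.508, -0.001]
contact_force: [-0.8, -0.4, -0.1]
gripper_width: 0.247
```

```bash
cat > look.py <<'E'
from h import *
from station import *
import sys
o=get_obs();print(o["t"],o["eef_pos"].round(4),o["contact_force"].round(1),o["torque"].round(2),yaw(o))
c=read_camera("scene");pickle.dump(c,open(f"scene_{sys.argv[1]}.pkl","wb"))
x0,y0=245,170
im=crop(c,x0,y0,x0+80,y0+90,6,f"pics/{sys.argv[1]}.png")
x,y,z=o["eef_pos"];tz=z-.1344
print("tip",(proj(c,[[x,y,tz]])-[x0,y0])*6, tz)
im=c["pixels"][180:255,250:310].astype(int)
m=((im[...,2]-im[...,0])>45).astype(np.uint8)
n,l,st,ce=cv2.connectedComponentsWithStats(m)
O=np.array([[.627,.013],[.615,.0496],[.608,-.0096],[.578,.0538],[.568,-.001],[.5635,.030]])
for i in range(1,n):
    if st[i][4]>=5:
        p=plane(c,ce[i]+[250,180],.052)[:2]-[.0025,.0]; r=p-[.5905,.0215]
        d=np.linalg.norm(O-p,axis=1)
        print(p.round(4),"area",st[i][4],"r",(np.hypot(*r)*1000).round(0),"ang",np.rad2deg(np.arctan2(r[1],r[0])).round(),"nearest start",d.argmin(),(d.min()*1000).round(1))
E
python3 look.py s1
```

```text
5.0 [0.5918 0.0199 0.18  ] [-0.8 -0.4 -0.1] [-0.04  0.02  0.01] (np.float64(-28.936230624231886), array([-0.002, -0.001, -1.   ]))
tip [[203.01603918 279.80371546]] 0.045584983147685776
[0.5654 0.0332] area 14 r 28.0 ang 155.0 nearest start 5 3.7
[ 5.695e-01 -2.000e-04] area 31 r 30.0 ang -134.0 nearest start 4 1.7
[0.5831 0.0536] area 21 r 33.0 ang 103.0 nearest start 3 5.1
[ 0.6085 -0.0096] area 33 r 36.0 ang -60.0 nearest start 2 0.5
[0.6175 0.0498] area 25 r 39.0 ang 46.0 nearest start 1 2.5
[0.6289 0.014 ] area 31 r 39.0 ang -11.0 nearest start 0 2.1
```

View pics/s1.png

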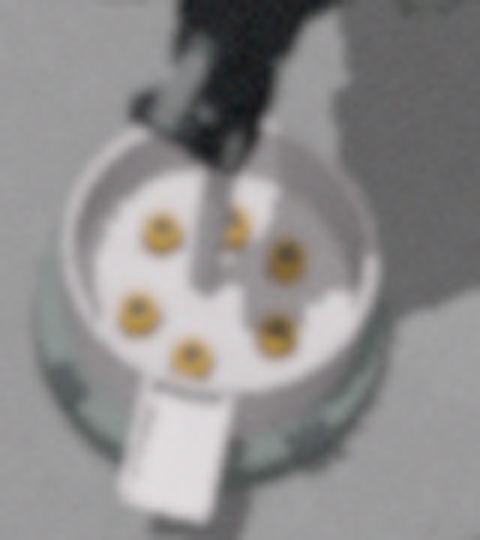

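{"op": "jog_arm", "data": {"dp": [[0.6, 0.0, 0.0], [0.73, 0.53, 0.0], [0.34, 1.05, 0.0], [-0.4, 1.24, 0.0], [-1.09, 0.79, 0.0]], "angular": [[0, 0, 0], [0, 0, 0], [0, 0, 0], [0, 0, 0], [0, 0, 0]], "claw": [10, 10, 10, 10, 10]}}

```text
t: 5.55
eef_pos: [0.5988, -0.0141, 0.1818]
tool_rot: [0.001, 0.861, 0.508, 0.001]
contact_force: [-1.2, 0.3, 0.2]
gripper_width: 0.246
```

```bash
python3 look.py s2
```

```text
5.55 [ 0.5988 -0.0141  0.1818] [-1.2  0.3  0.2] [ 0.77 -0.34 -0.01] (np.float64(-28.96625627596516), array([ 0.003, -0.001, -1.   ]))
tip [[124.83817083 288.9259062 ]] 0.04738628904080605
[5.699e-01 4.000e-04] area 30 r 30.0 ang -134.0 nearest start 4 2.3
[0.5675 0.0305] area 18 r 25.0 ang 159.0 nearest start 5 4.0
[ 0.5908 -0.027 ] area 22 r 48.0 ang -90.0 nearest start 2 24.5
[0.5834 0.0539] area 20 r 33.0 ang 102.0 nearest start 3 5.4
[0.6163 0.0497] area 30 r 38.0 ang 48.0 nearest start 1 1.3
[0.6289 0.0058] area 11 r 41.0 ang -22.0 nearest start 0 7.4
```

View pics/s2.png

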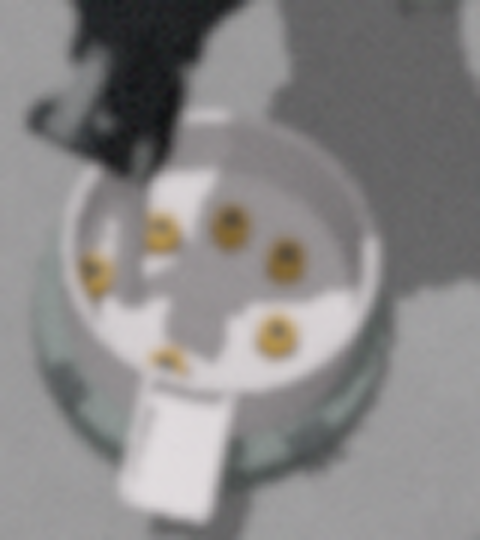

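{"op": "jog_arm", "data": {"dp": [[-0.23, -0.79, 0.0], [0.02, -1.57, 0.0], [0.68, -2.05, 0.0], [1.5, -2.05, 0.0], [2.16, -1.57, 0.0]], "angular": [[0, 0, 0], [0, 0, 0], [0, 0, 0], [0, 0, 0], [0, 0, 0]], "claw": [10, 10, 10, 10, 10]}}

```text
t: 6.1
eef_pos: [0.5876, 0.0555, 0.1819]
tool_rot: [0.0, 0.86, 0.51, -0.001]
contact_force: [-4.1, -5.4, 1.4]
gripper_width: 0.247
```

```bash
python3 look.py s3
```

```text
6.1 [0.5876 0.0555 0.1819] [-4.1 -5.4  1.4] [-2.21  1.26 -0.01] (np.float64(-28.68555313469106), array([-0.002, -0.002, -1.   ]))
tip [[285.02969126 272.83693992]] 0.04753530817333329
[0.542  0.0261] area 34 r 49.0 ang 175.0 nearest start 5 21.9
[ 0.5875 -0.0274] area 25 r 49.0 ang -94.0 nearest start 2 27.2
[0.591  0.0689] area 53 r 47.0 ang 89.0 nearest start 3 20.0
[0.6163 0.0498] area 31 r 38.0 ang 48.0 nearest start 1 1.3
[0.6297 0.0061] area 9 r 42.0 ang -21.0 nearest start 0 7.4
```

View pics/s3.png

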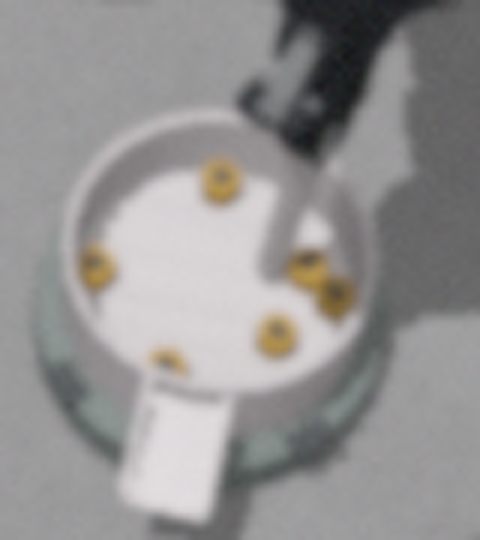

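{"op": "jog_arm", "data": {"dp": [[0.25, 0.78, 0.0], [0.0, 1.5, 0.0], [-0.66, 1.95, 0.0], [-1.48, 1.95, 0.0], [-2.1, 1.5, 0.0]], "angular": [[0, 0, 0], [0, 0, 0], [0, 0, 0], [0, 0, 0], [0, 0, 0]], "claw": [10, 10, 10, 10, 10]}}

```text
t: 6.65
eef_pos: [0.5975, -0.013, 0.1814]
tool_rot: [0.001, 0.862, 0.507, 0.001]
contact_force: [3.0, 5.8, 0.3]
gripper_width: 0.248
```

```bash
python3 look.py s4
```

```text
6.65 [ 0.5975 -0.013   0.1814] [3.  5.8 0.3] [ 1.98 -1.24 -0.01] (np.float64(-29.068621661688553), array([ 0.003, -0.   , -1.   ]))
tip [[127.48126909 286.65285757]] 0.04702197631380778
[0.5446 0.0249] area 20 r 46.0 ang 176.0 nearest start 5 19.6
[ 0.5776 -0.0287] area 6 r 52.0 ang -104.0 nearest start 4 29.3
[ 0.5888 -0.0289] area 14 r 50.0 ang -92.0 nearest start 2 27.3
[0.589 0.07 ] area 53 r 49.0 ang 92.0 nearest start 3 19.6
[0.6245 0.0499] area 31 r 44.0 ang 40.0 nearest start 1 9.5
```

View pics/s4.png

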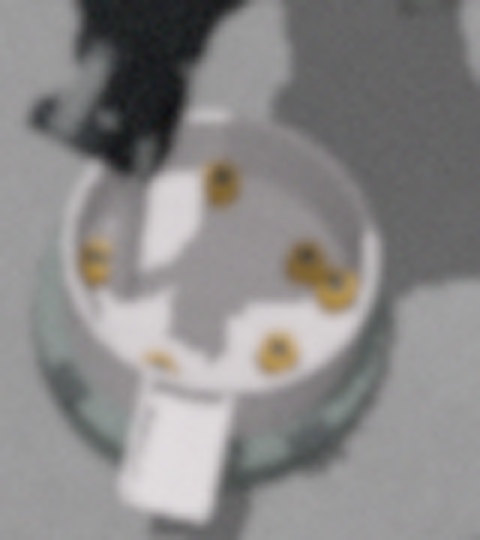

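Three arcs have pushed most of the bushings out towards the wall, but bush0 and bush1 have moved only about 10 mm. Next I'll sweep along the wall the other way, with too little room for a bushing to slip past the rod.

{"op": "jog_arm", "data": {"dp": [[0.18, 0.56, 0.0], [0.57, 0.9, 0.0], [1.11, 0.97, 0.0], [1.65, 0.86, 0.0], [2.13, 0.6, 0.0]], "angular": [[0, 0, 0], [0, 0, 0], [0, 0, 0], [0, 0, 0], [0, 0, 0]], "claw": [10, 10, 10, 10, 10]}}

```text
t: 7.2
eef_pos: [0.6339, 0.0316, 0.1804]
tool_rot: [-0.001, 0.861, 0.509, -0.002]
contact_force: [-0.1, -0.7, -1.2]
gripper_width: 0.247
```

```bash
python3 look.py s5
```

```text
7.2 [0.6339 0.0316 0.1804] [-0.1 -0.7 -1.2] [0.05 0.04 0.04] (np.float64(-28.77166487512718), array([-0.003, -0.   , -1.   ]))
tip [[229.61899788 369.51912201]] 0.04600325917595868
[ 0.5848 -0.0273] area 30 r 49.0 ang -97.0 nearest start 2 29.2
[0.5878 0.0685] area 57 r 47.0 ang 93.0 nearest start 3 17.7
[0.6271 0.0494] area 17 r 46.0 ang 37.0 nearest start 1 12.1
```

View pics/s5.png

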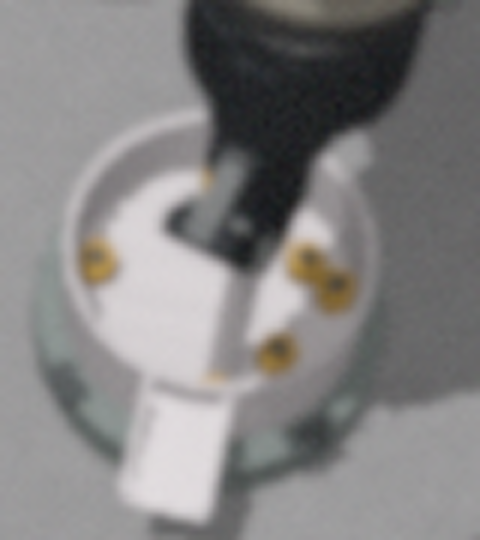

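{"op": "jog_arm", "data": {"dp": [[0.37, -0.4, 0.0], [0.6, -0.9, 0.0], [0.67, -1.41, 0.0], [0.57, -1.95, 0.0], [0.34, -2.41, 0.0]], "angular": [[0, 0, 0], [0, 0, 0], [0, 0, 0], [0, 0, 0], [0, 0, 0]], "claw": [10, 10, 10, 10, 10]}}

```text
t: 7.75
eef_pos: [0.5855, 0.0655, 0.1815]
tool_rot: [0.002, 0.861, 0.509, -0.0]
contact_force: [1.3, -4.9, 0.3]
gripper_width: 0.246
```

```bash
python3 look.py s6
```

```text
7.75 [0.5855 0.0655 0.1815] [ 1.3 -4.9  0.3] [-1.84 -0.46  0.  ] (np.float64(-28.772201155527597), array([ 0.001, -0.003, -1.   ]))
tip [[307.88564645 269.98335483]] 0.047117845398014446
[0.5417 0.0259] area 35 r 49.0 ang 175.0 nearest start 5 22.1
[ 0.5845 -0.0271] area 29 r 49.0 ang -97.0 nearest start 2 29.3
[0.5961 0.0734] area 62 r 52.0 ang 84.0 nearest start 3 26.6
```

View pics/s6.png

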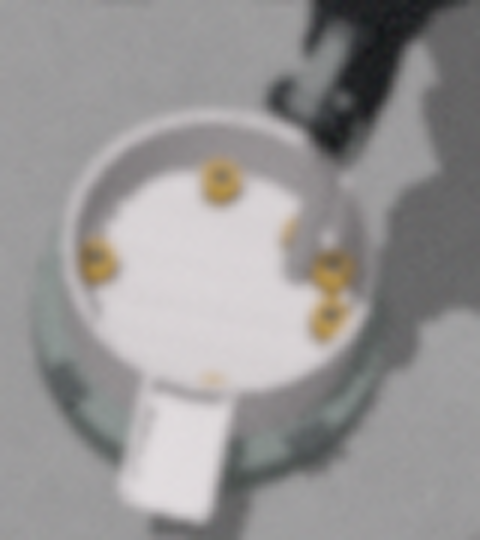

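{"op": "jog_arm", "data": {"dp": [[-0.31, -0.41, 0.0], [-0.8, -0.62, 0.0], [-1.33, -0.67, 0.0], [-1.85, -0.55, 0.0], [-2.3, -0.27, 0.0]], "angular": [[0, 0, 0], [0, 0, 0], [0, 0, 0], [0, 0, 0], [0, 0, 0]], "claw": [10, 10, 10, 10, 10]}}

```text
t: 8.3
eef_pos: [0.5555, 0.0208, 0.1833]
tool_rot: [0.001, 0.86, 0.509, 0.005]
contact_force: [8.3, 4.2, -0.9]
gripper_width: 0.248
```

```bash
python3 look.py s7
```

```text
8.3 [0.5555 0.0208 0.1833] [ 8.3  4.2 -0.9] [ 1.13 -3.17  0.  ] (np.float64(-28.748252393177786), array([ 0.01 ,  0.003, -1.   ]))
tip [[206.39264882 202.91575803]] 0.04892896597860816
[0.5385 0.0102] area 7 r 53.0 ang -168.0 nearest start 4 31.6
[0.5516 0.049 ] area 18 r 48.0 ang 145.0 nearest start 5 22.4
[ 0.5845 -0.0271] area 29 r 49.0 ang -97.0 nearest start 2 29.3
[0.5792 0.0731] area 37 r 53.0 ang 102.0 nearest start 3 19.3
[0.6067 0.0724] area 26 r 53.0 ang 72.0 nearest start 1 24.3
```

View pics/s7.png

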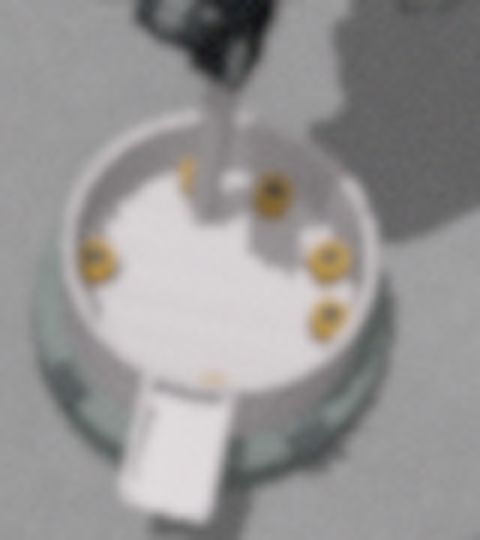

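{"op": "jog_arm", "data": {"dp": [[0.29, 0.95, 0.0], [0.59, 1.9, 0.0], [0.91, 2.6, 0.0], [1.09, 3.1, 0.0], [1.65, 3.03, 0.0]], "angular": [[0, 0, 0], [0, 0, 0], [0, 0, 0], [0, 0, 0], [0, 0, 0]], "claw": [10, 10, 10, 10, 10]}}

```text
t: 8.85
eef_pos: [0.639, 0.0168, 0.1807]
tool_rot: [0.0, 0.862, 0.507, -0.001]
contact_force: [-0.4, -0.6, -1.0]
gripper_width: 0.247
```

```bash
python3 look.py s8
```

```text
8.85 [0.639  0.0168 0.1807] [-0.4 -0.6 -1. ] [-0.09  0.39 -0.02] (np.float64(-29.03675917557929), array([-0.001, -0.001, -1.   ]))
tip [[194.91358485 378.64902236]] 0.046303931644573054
[0.5485 0.0525] area 20 r 52.0 ang 144.0 nearest start 5 27.0
[ 0.5845 -0.0271] area 29 r 49.0 ang -97.0 nearest start 2 29.3
[0.5818 0.0732] area 22 r 52.0 ang 100.0 nearest start 3 19.8
[0.6106 0.0711] area 14 r 54.0 ang 68.0 nearest start 1 21.9
```

View pics/s8.png

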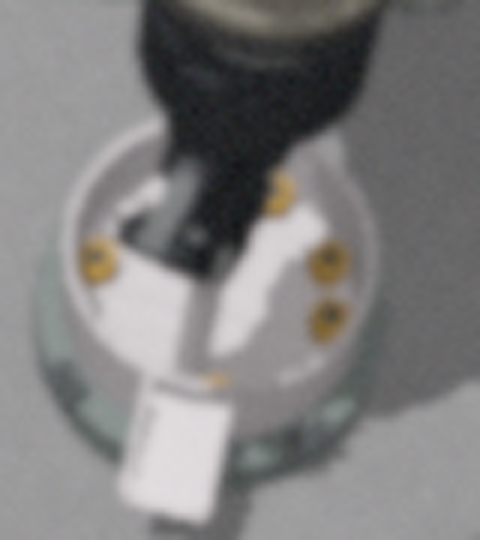

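{"op": "jog_arm", "data": {"dp": [[0.51, -0.26, 0.0], [0.91, -0.66, 0.0], [1.14, -1.08, 0.0], [1.23, -1.41, 0.0], [1.2, -1.7, 0.0]], "angular": [[0, 0, 0], [0, 0, 0], [0, 0, 0], [0, 0, 0], [0, 0, 0]], "claw": [10, 10, 10, 10, 10]}}

```text
t: 9.4
eef_pos: [0.6157, 0.0667, 0.1818]
tool_rot: [0.001, 0.86, 0.51, 0.001]
contact_force: [1.5, -3.9, 0.1]
gripper_width: 0.248
```

```bash
python3 look.py s9
```

```text
9.4 [0.6157 0.0667 0.1818] [ 1.5 -3.9  0.1] [-1.03 -0.3   0.  ] (np.float64(-28.70673329513757), array([ 0.002, -0.001, -1.   ]))
tip [[311.69290481 333.16557664]] 0.04736494451954895
[0.5409 0.0134] area 33 r 50.0 ang -171.0 nearest start 5 28.0
[0.5503 0.048 ] area 22 r 48.0 ang 147.0 nearest start 5 22.3
[ 0.5845 -0.0271] area 29 r 49.0 ang -97.0 nearest start 2 29.3
[0.6087 0.0748] area 13 r 56.0 ang 71.0 nearest start 1 26.0
```

View pics/s9.png

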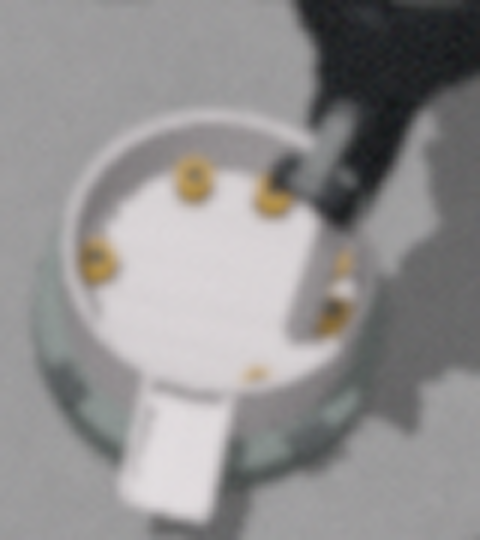

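{"op": "jog_arm", "data": {"dp": [[-0.8, 0.0, 0.0], [-1.5, 0.0, 0.0], [-1.7, 0.0, -1.0], [-1.7, 0.0, -2.2], [-1.7, 0.0, -3.0]], "angular": [[0, 0, 0], [0, 0, 0], [0, 0, 0], [0, 0, 0], [0, 0, 0]], "claw": [10, 10, 10, 10, 10]}}

```text
t: 9.95
eef_pos: [0.5953, 0.0258, 0.258]
tool_rot: [0.001, 0.862, 0.508, 0.0]
contact_force: [0.3, -0.8, -1.1]
gripper_width: 0.246
```

```bash
python3 look.py s10; python3 - <<'E'
from h import *
from station import *
o=get_obs(); print(plan(o,[.523,-.2935,.256],-28.8),o["contact_force"])
E
```

```text
9.95 [0.5953 0.0258 0.258 ] [ 0.3 -0.8 -1.1] [-0.01 -0.05 -0.02] (np.float64(-29.003016561196063), array([ 0.001, -0.   , -1.   ]))
tip [[231.56183699 203.66306488]] 0.12363553496978322
[0.5411 0.012 ] area 26 r 50.0 ang -169.0 nearest start 5 28.7
[0.5473 0.0498] area 35 r 52.0 ang 147.0 nearest start 5 25.6
[ 0.5845 -0.0271] area 29 r 49.0 ang -97.0 nearest start 2 29.3
[0.591  0.0726] area 44 r 51.0 ang 89.0 nearest start 3 22.9
(array([-12.63,   3.61,   0.19]), array([ 0.06, -0.03, -0.04])) [1.25327286 0.00759865 1.6380546 ]
```

View pics/s10.png

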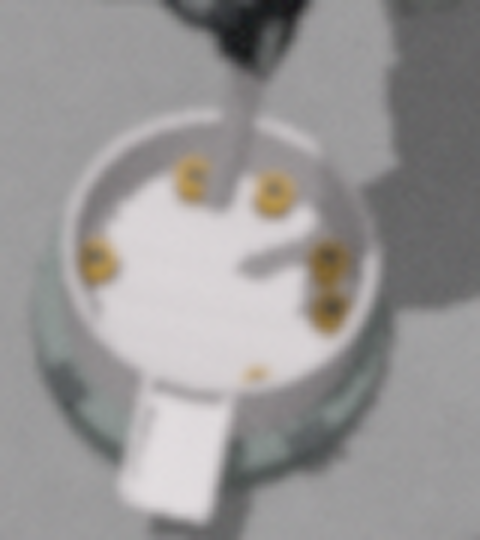

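{"op": "jog_arm", "data": {"dp": [[-1.3, 0.4, 0.0], [-3.0, 0.85, 0.0], [-4.7, 1.35, 0.0], [-6.4, 1.85, 0.0], [-8.0, 2.3, 0.0]], "angular": [[0, 0, 0], [0, 0, 0], [0, 0, 0], [0, 0, 0], [0, 0, 0]], "claw": [10, 10, 10, 10, 10]}}

```text
t: 10.5
eef_pos: [0.5474, -0.1783, 0.2558]
tool_rot: [0.0, 0.862, 0.508, -0.0]
contact_force: [0.4, 0.1, -0.6]
gripper_width: 0.244
```

{"op": "jog_arm", "data": {"dp": [[-1.5, 0.45, 0.0], [-2.9, 0.85, 0.0], [-4.0, 1.15, 0.0], [-4.6, 1.3, 0.0], [-4.6, 1.3, 0.0]], "angular": [[0, 0, 0], [0, 0, 0], [0, 0, 0], [0, 0, 0], [0, 0, 0]], "claw": [10, 10, 10, 10, 10]}}

```text
t: 11.0
eef_pos: [0.5205, -0.294, 0.2556]
tool_rot: [-0.0, 0.862, 0.507, -0.001]
contact_force: [-1.5, 1.0, -1.0]
gripper_width: 0.249
```

```bash
python3 - <<'E'
from h import *
from station import *
o=get_obs();print(o["t"],o["eef_pos"],o["contact_force"],o["torque"],o["gripper_width"]*85.4,yaw(o))
for n in("scene","top"):
    c=read_camera(n); pickle.dump(c,open(f"{n}6.pkl","wb"))
s=pickle.load(open("scene6.pkl","rb"));t=pickle.load(open("top6.pkl","rb"))
a=crop(s,120,120,190,220,5.4,"/tmp/a.png");b=crop(t,205,150,285,250,5.4,"/tmp/b.png")
cv2.imwrite("pics/h6.png",np.hstack([a,b])); print(a.shape)
x,y,z=o["eef_pos"]
print((proj(s,[[x,y,z-.134],[x,y,z-.04]])-[120,120])*5.4)
im=t["pixels"][150:210,205:260].astype(int);m=((im[...,2]-im[...,0])>50).astype(np.uint8)
n,l,st,ce=cv2.connectedComponentsWithStats(m)
O=np.array([[.629,.013],[.6165,.0496],[.6095,-.0096],[.580,.0538],[.5697,-.001],[.5655,.030]])
for i in range(1,n):
    if st[i][4]>3:
        p=plane(t,ce[i]+[205,150],.052)[:2]+[.0015,0]; print(p.round(4),st[i][4],(np.linalg.norm(O-p,axis=1)*1000).round(0))
E
```

```text
11.0 [ 0.52052202 -0.2940425   0.25564968] [-1.49444546  0.9502573  -1.04241272] [ 0.00939995 -0.0347079   0.02662375] 21.26543909784421 (np.float64(-29.128523977445987), array([-0.001, -0.001, -1.   ]))
(540, 378, 3)
[[207.23632542 284.85164065]
 [161.11150923 166.79956062]]
[0.642  0.0421] 21 [32. 27. 61. 63. 84. 77.]
[0.6037 0.0741] 20 [66. 28. 84. 31. 82. 58.]
[ 0.583  -0.0266] 13 [61. 83. 31. 80. 29. 59.]
[0.5794 0.0729] 19 [78. 44. 88. 19. 75. 45.]
[0.5487 0.0481] 17 [88. 68. 84. 32. 53. 25.]
[0.5444 0.0126] 13 [85. 81. 69. 54. 29. 27.]
```

View pics/h6.png

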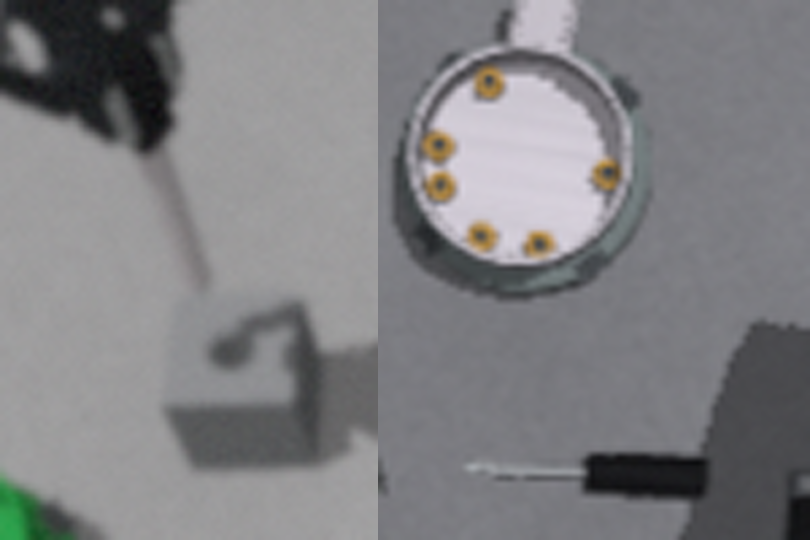

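Top view: all six bushings are in the bowl against the wall, at (489,83), (438,146), (440,187), (481,237), (540,244) and (606,175) in the crop. The smallest shift is about 19 mm, if the one at (440,187) is bush3. That is barely one diameter, so I'll go back for one more wall sweep.

```bash
python3 - <<'E'
from h import *
from station import *
o=get_obs(); print(plan(o,[.605,.040,.256],-29),plan(o,[.605,.040,.181],-29))
E
```

```text
(array([13.15, -3.46,  0.02]), array([-0.01, -0.01,  0.04])) (array([13.14, -3.46,  3.02]), array([-0.01, -0.01,  0.04]))
```

{"op": "jog_arm", "data": {"dp": [[1.3, -0.35, 0.0], [3.0, -0.8, 0.0], [4.8, -1.27, 0.0], [6.6, -1.75, 0.0], [8.4, -2.2, 0.0]], "angular": [[0, 0, 0], [0, 0, 0], [0, 0, 0], [0, 0, 0], [0, 0, 0]], "claw": [10, 10, 10, 10, 10]}}

```text
t: 11.6
eef_pos: [0.5756, -0.0756, 0.2565]
tool_rot: [-0.0, 0.86, 0.511, 0.0]
contact_force: [1.7, -0.1, -0.4]
gripper_width: 0.245
```

{"op": "jog_arm", "data": {"dp": [[1.7, -0.45, 0.0], [3.2, -0.85, 0.0], [4.3, -1.15, 0.0], [4.7, -1.26, 0.0], [4.7, -1.26, 0.0]], "angular": [[0, 0, 0], [0, 0, 0], [0, 0, 0], [0, 0, 0], [0, 0, 0]], "claw": [10, 10, 10, 10, 10]}}

```text
t: 12.1
eef_pos: [0.6041, 0.0415, 0.2563]
tool_rot: [-0.001, 0.859, 0.511, 0.0]
contact_force: [0.5, -0.4, -0.9]
gripper_width: 0.248
```

```bash
python3 - <<'E'
from h import *
from station import *
o=get_obs(); print(o["t"],o["eef_pos"],plan(o,[.605,.040,.181],-29))
# wall sweep points, in tool units relative to (.605,.040)
import numpy as np
w,x,y,z=o["tool_rot"];R=Ro.from_quat([x,y,z,w])
for a,r in((48,38),(52,46),(64,46),(76,46),(88,46),(98,45)):
    p=np.array([.5942+r/1000*np.cos(np.deg2rad(a)),.0243+r/1000*np.sin(np.deg2rad(a)),0])-[.605,.040,0]
    print(a,(R.inv().apply(p)/.025).round(2))
E
```

```text
12.1 [0.60413759 0.04145362 0.25628558] (array([-0.04,  0.06,  3.01]), array([-0.01, -0.01,  0.1 ]))
48 [0.72 0.28 0.  ]
52 [1.06 0.22 0.  ]
64 [ 1.08 -0.16  0.  ]
76 [ 1.02 -0.54  0.  ]
88 [ 0.89 -0.9   0.  ]
98 [ 0.69 -1.15  0.  ]
```

Lower, then sweep.

{"op": "jog_arm", "data": {"dp": [[0, 0.04, 1.0], [0, 0.04, 2.0], [0, 0.04, 2.8], [0, 0.04, 3.0], [0.3, 0.1, 3.0]], "angular": [[0, 0, 0], [0, 0, 0], [0, 0, 0], [0, 0, 0], [0, 0, 0]], "claw": [10, 10, 10, 10, 10]}}

```text
t: 12.6
eef_pos: [0.6096, 0.0409, 0.1807]
tool_rot: [0.0, 0.861, 0.508, -0.001]
contact_force: [0.3, -0.3, -0.4]
gripper_width: 0.244
```

```bash
python3 look.py s11
```

```text
12.6 [0.6096 0.0409 0.1807] [ 0.3 -0.3 -0.4] [0.04 0.03 0.  ] (np.float64(-28.965563028402165), array([-0.002, -0.002, -1.   ]))
tip [[251.46243612 318.48204069]] 0.046281547993132555
[0.5432 0.0124] area 23 r 48.0 ang -169.0 nearest start 5 26.9
[ 0.5845 -0.0271] area 29 r 49.0 ang -97.0 nearest start 2 29.3
[0.5916 0.0729] area 45 r 51.0 ang 89.0 nearest start 3 23.5
```

View pics/s11.png

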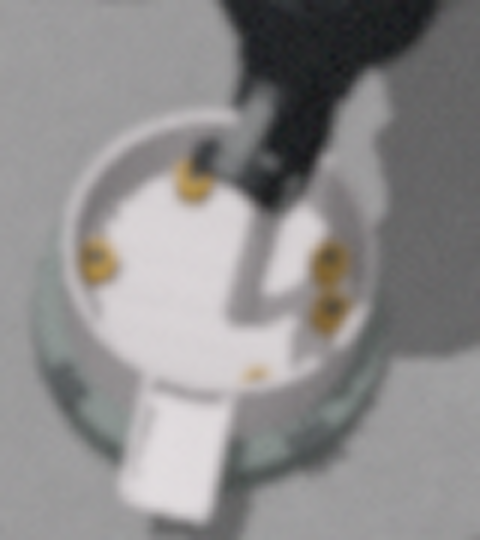

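{"op": "jog_arm", "data": {"dp": [[0.7, 0.15, 0.0], [0.85, -0.26, 0.0], [0.79, -0.64, 0.0], [0.66, -1.0, 0.0], [0.44, -1.25, 0.0]], "angular": [[0, 0, 0], [0, 0, 0], [0, 0, 0], [0, 0, 0], [0, 0, 0]], "claw": [10, 10, 10, 10, 10]}}

```text
t: 13.15
eef_pos: [0.5874, 0.0677, 0.1819]
tool_rot: [0.0, 0.861, 0.509, 0.0]
contact_force: [3.4, -4.2, 1.6]
gripper_width: 0.245
```

```bash
python3 look.py s12
```

```text
13.15 [0.5874 0.0677 0.1819] [ 3.4 -4.2  1.6] [-1.52 -1.4   0.03] (np.float64(-28.801479271673283), array([ 0.001, -0.   , -1.   ]))
tip [[313.02118434 273.91089504]] 0.04751799576338889
[0.5409 0.0134] area 33 r 50.0 ang -171.0 nearest start 5 28.0
[0.5476 0.0497] area 34 r 51.0 ang 147.0 nearest start 5 25.3
[0.5861 0.0755] area 51 r 54.0 ang 95.0 nearest start 3 23.1
[ 0.5845 -0.0271] area 29 r 49.0 ang -97.0 nearest start 2 29.3
```

View pics/s12.png

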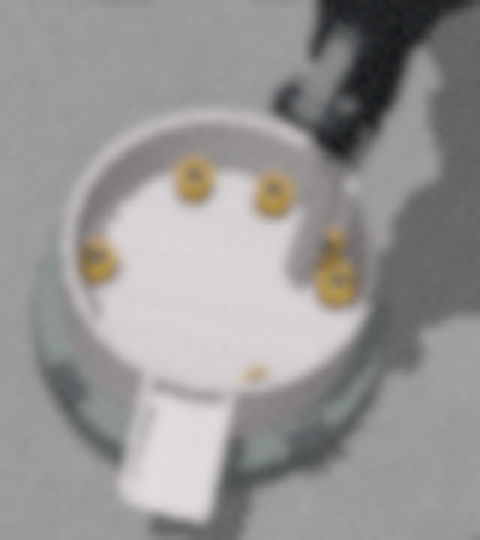

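```bash
python3 - <<'E'
from h import *
th=np.deg2rad(-28.9);Y=np.array([np.cos(th),np.sin(th)]);X=np.array([-np.sin(th),np.cos(th)])
cur=np.array([.70,-1.15])
for a,r in((70,28),(58,45),(66,50),(76,51),(86,51),(96,51),(106,51),(115,51),(120,45),(120,20)):
    p=np.array([.5942+r/1000*np.cos(np.deg2rad(a)),.0243+r/1000*np.sin(np.deg2rad(a))])-[.605,.040]
    q=np.array([p@X,p@Y])/.025
    print(a,q.round(2),(q-cur).round(2))
    if a==86:cur=q
E
```

```text
70 [ 0.35 -0.25] [-0.35  0.9 ]
58 [1.04 0.02] [0.34 1.17]
66 [ 1.23 -0.25] [0.53 0.9 ]
76 [ 1.21 -0.6 ] [0.51 0.55]
86 [ 1.09 -0.93] [0.39 0.22]
96 [ 0.91 -1.24] [-0.18 -0.31]
106 [ 0.69 -1.51] [-0.41 -0.58]
115 [ 0.44 -1.72] [-0.65 -0.79]
120 [ 0.17 -1.62] [-0.92 -0.68]
120 [-0.35 -0.76] [-1.44  0.17]
```

{"op": "jog_arm", "data": {"dp": [[-0.35, 0.9, 0.0], [0.34, 1.17, 0.0], [0.53, 0.9, 0.0], [0.51, 0.55, 0.0], [0.39, 0.22, 0.0]], "angular": [[0, 0, 0], [0, 0, 0], [0, 0, 0], [0, 0, 0], [0, 0, 0]], "claw": [10, 10, 10, 10, 10], "grip_force": 115}}

```text
t: 13.7
eef_pos: [0.5981, 0.072, 0.1816]
tool_rot: [0.002, 0.86, 0.51, 0.0]
contact_force: [5.5, -9.9, -1.1]
gripper_width: 0.248
```

```bash
python3 look.py s13
```

```text
13.7 [0.5981 0.072  0.1816] [ 5.5 -9.9 -1.1] [-3.27 -2.18  0.03] (np.float64(-28.737523338178097), array([ 0.003, -0.004, -1.   ]))
tip [[323.39797788 296.91434378]] 0.04717552204589606
[0.5409 0.0134] area 33 r 50.0 ang -171.0 nearest start 5 28.0
[0.5476 0.0497] area 34 r 51.0 ang 147.0 nearest start 5 25.3
[ 0.5846 -0.0269] area 28 r 49.0 ang -97.0 nearest start 2 29.1
[0.5871 0.0789] area 13 r 57.0 ang 93.0 nearest start 3 26.7
```

View pics/s13.png

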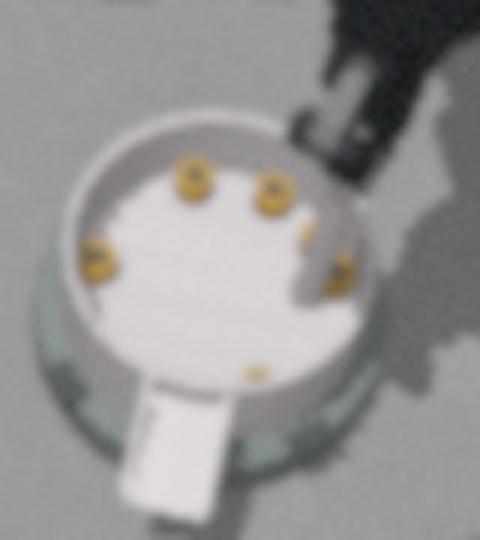

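{"op": "jog_arm", "data": {"dp": [[-0.12, -0.31, 0.0], [-0.33, -0.58, 0.0], [-0.55, -0.79, 0.0], [-0.9, -0.68, 0.0], [-1.44, 0.17, 0.0]], "angular": [[0, 0, 0], [0, 0, 0], [0, 0, 0], [0, 0, 0], [0, 0, 0]], "claw": [10, 10, 10, 10, 10]}}

```text
t: 14.25
eef_pos: [0.5816, 0.0423, 0.1818]
tool_rot: [-0.0, 0.86, 0.511, -0.0]
contact_force: [0.5, 0.3, -0.7]
gripper_width: 0.243
```

```bash
python3 look.py s14
```

```text
14.25 [0.5816 0.0423 0.1818] [ 0.5  0.3 -0.7] [ 0.06  0.02 -0.03] (np.float64(-28.562786633421496), array([-0.001,  0.001, -1.   ]))
tip [[254.71382549 259.34463173]] 0.04740709080156627
[0.5409 0.0134] area 33 r 50.0 ang -171.0 nearest start 5 28.0
[0.5556 0.0584] area 48 r 51.0 ang 133.0 nearest start 3 22.8
[ 0.5845 -0.0271] area 29 r 49.0 ang -97.0 nearest start 2 29.3
[0.5844 0.0727] area 23 r 52.0 ang 97.0 nearest start 3 20.0
```

View pics/s14.png

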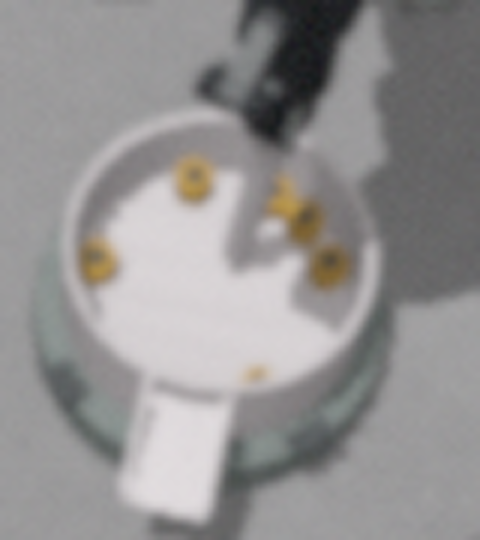

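{"op": "jog_arm", "data": {"dp": [[0.0, 0.1, -0.6], [0.0, 0.2, -1.6], [0.0, 0.2, -2.6], [-0.5, 0.3, -3.0], [-2.0, 0.6, -3.0]], "angular": [[0, 0, 0], [0, 0, 0], [0, 0, 0], [0, 0, 0], [0, 0, 0]], "claw": [10, 10, 10, 10, 10]}}

```text
t: 14.8
eef_pos: [0.5733, -0.007, 0.2578]
tool_rot: [-0.0, 0.859, 0.512, 0.002]
contact_force: [0.2, -0.5, -1.5]
gripper_width: 0.244
```

```bash
python3 - <<'E'
from h import *
from station import *
o=get_obs(); print(o["t"],o["eef_pos"],plan(o,[.523,-.2935,.256],-28.8))
E
```

```text
14.8 [ 0.57327496 -0.00699809  0.25782558] (array([-11.04,   3.68,   0.04]), array([ 0.02, -0.04,  0.08]))
```

{"op": "jog_arm", "data": {"dp": [[-1.6, 0.55, 0.0], [-3.3, 1.15, 0.0], [-5.0, 1.7, 0.0], [-6.7, 2.25, 0.0], [-8.3, 2.8, 0.0]], "angular": [[0, 0, 0], [0, 0, 0], [0, 0, 0], [0, 0, 0], [0, 0, 0]], "claw": [10, 10, 10, 10, 10]}}

```text
t: 15.3
eef_pos: [0.5319, -0.2284, 0.2554]
tool_rot: [-0.001, 0.861, 0.509, -0.001]
contact_force: [0.4, 0.7, -1.1]
gripper_width: 0.244
```

{"op": "jog_arm", "data": {"dp": [[-1.2, 0.4, 0.0], [-2.0, 0.65, 0.0], [-2.5, 0.85, 0.0], [-2.5, 0.85, 0.0], [-2.5, 0.85, 0.0]], "angular": [[0, 0, 0], [0, 0, 0], [0, 0, 0], [0, 0, 0], [0, 0, 0]], "claw": [10, 10, 10, 10, 10]}}

```text
t: 15.8
eef_pos: [0.523, -0.29, 0.2559]
tool_rot: [-0.001, 0.861, 0.509, 0.0]
contact_force: [0.2, 1.0, 0.1]
gripper_width: 0.242
```

```bash
cat > hl.py <<'E'
from h import *
from station import *
import sys
k=sys.argv[1]
o=get_obs();print(o["t"],o["eef_pos"].round(4),o["contact_force"].round(1),o["torque"].round(2),o["gripper_width"]*85.4,yaw(o))
print(plan(o,[.523,-.2935,.256],-28.8))
for n in("scene","top"):
    c=read_camera(n); pickle.dump(c,open(f"{n}{k}.pkl","wb"))
s=pickle.load(open(f"scene{k}.pkl","rb"));t=pickle.load(open(f"top{k}.pkl","rb"))
a=crop(s,120,120,190,220,5.4,"/tmp/a.png");b=crop(t,205,150,285,250,5.4,"/tmp/b.png")
cv2.imwrite(f"pics/h{k}.png",np.hstack([a,b]))
x,y,z=o["eef_pos"]
print((proj(s,[[x,y,z-.134],[x,y,z-.04]])-[120,120])*5.4)
im=t["pixels"][150:210,205:260].astype(int);m=((im[...,2]-im[...,0])>50).astype(np.uint8)
n,l,st,ce=cv2.connectedComponentsWithStats(m)
O=np.array([[.629,.013],[.6165,.0496],[.6095,-.0096],[.580,.0538],[.5697,-.001],[.5655,.030]])
for i in range(1,n):
    if st[i][4]>3:
        p=plane(t,ce[i]+[205,150],.052)[:2]+[.002,0]; print(p.round(4),st[i][4],(np.linalg.norm(O-p,axis=1)*1000).round(0))
E
python3 hl.py 7
```

```text
15.8 [ 0.523  -0.29    0.2559] [0.2 1.  0.1] [ 0.02 -0.   -0.01] 20.66281606093905 (np.float64(-28.746751569552703), array([-0.   ,  0.001, -1.   ]))
(array([-0.12,  0.07, -0.  ]), array([-0.01, -0.01,  0.01]))
[[214.73022525 289.31166758]
 [169.23395522 171.46689035]]
[0.6425 0.0421] 21 [32. 27. 61. 64. 85. 78.]
[0.5828 0.0729] 19 [76. 41. 87. 19. 75. 46.]
[ 0.5838 -0.0265] 14 [60. 83. 31. 80. 29. 59.]
[0.5548 0.0553] 37 [85. 62. 85. 25. 58. 27.]
[0.5449 0.0126] 13 [84. 81. 68. 54. 28. 27.]
```

View pics/h7.png

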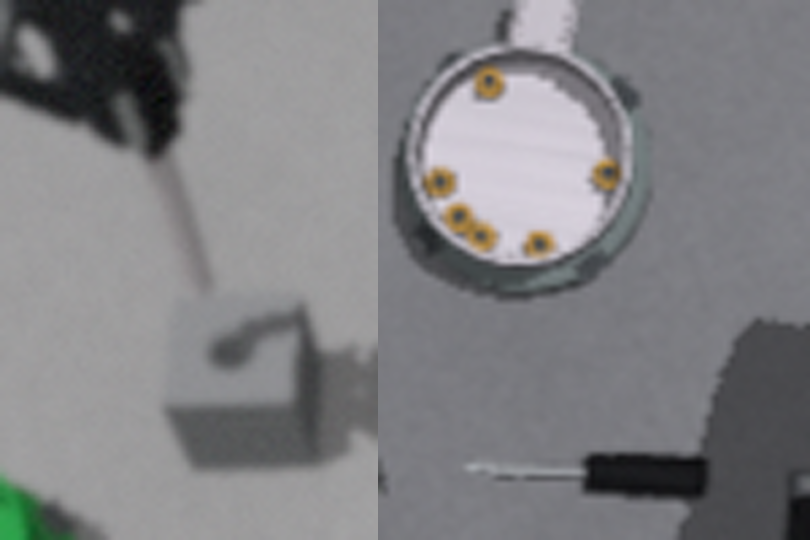

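The bowl is done: each bushing is at least 20 mm from where it stood. The rod tip now seems to lean in the grip, showing at (203,293) against a predicted (215,289), so I'll measure that before inserting it.

```bash
python3 - <<'E'
from h import *
ims=[]
for k,e in((4,(.5208,-.2933,.2542)),(7,(.523,-.290,.2559))):
    s=pickle.load(open(f"scene{k}.pkl","rb"))
    im=crop(s,140,140,172,192,11,"/tmp/a.png")
    for z in np.arange(e[2]-.134,e[2]-.02,.01):
        p=((proj(s,[e[0],e[1],z])[0]-[140,140]+.5)*11-.5).astype(int)
        cv2.circle(im,tuple(int(v) for v in p),2,(0,0,255),-1)
    ims.append(im)
cv2.imwrite("pics/lean.png",np.hstack(ims))
E
```

```text
(no output)
```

View pics/lean.png

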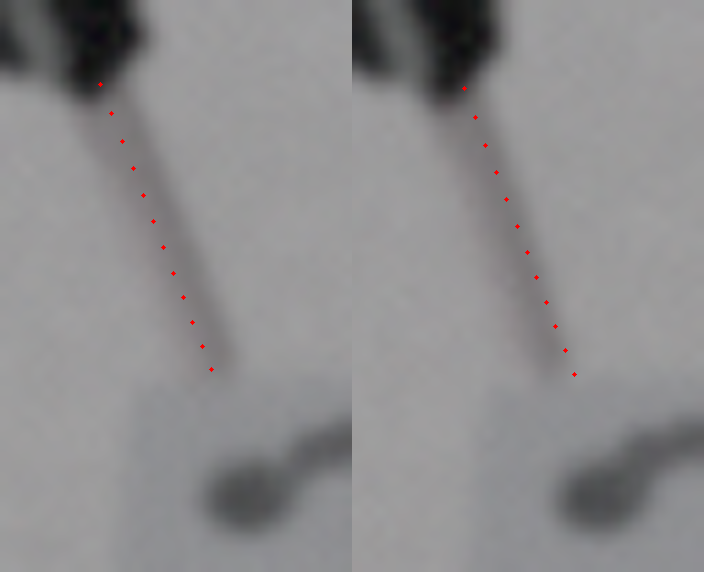

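The overlay confirms it: before stirring the rod axis matched the prediction, and now it leans about 3° towards −tool x. I'll tilt the tool about its y axis to bring the rod upright and centre it over the hole.

{"op": "jog_arm", "data": {"dp": [[-0.12, 0.08, 0.0], [-0.12, 0.08, 0.0], [-0.12, 0.08, 0.0], [-0.12, 0.08, 0.0], [-0.12, 0.08, 0.0]], "angular": [[0, 0.3, 0], [0, 0.62, 0], [0, 0.62, 0], [0, 0.62, 0], [0, 0.62, 0]], "claw": [10, 10, 10, 10, 10]}}

```text
t: 16.4
eef_pos: [0.5236, -0.2944, 0.2563]
tool_rot: [-0.014, 0.86, 0.509, 0.023]
contact_force: [0.4, 0.3, -0.5]
gripper_width: 0.245
```

```bash
cat > lean.py <<'E'
from h import *
from station import *
import sys
o=get_obs();e=o["eef_pos"];print(o["t"],e.round(4),o["contact_force"].round(1),o["torque"].round(2),yaw(o))
s=read_camera("scene")
t=read_camera("top");pickle.dump(t,open("toplean.pkl","wb"))
im=crop(s,140,130,175,192,9,"/tmp/a.png")
for z in np.arange(e[2]-.134,e[2]-.02,.01):
    p=((proj(s,[e[0],e[1],z])[0]-[140,130]+.5)*9-.5).astype(int)
    cv2.circle(im,tuple(int(v) for v in p),2,(0,0,255),-1)
imt=crop(t,300,165,360,227,9,"/tmp/b.png")
cv2.imwrite(f"pics/{sys.argv[1]}.png",np.hstack([im,imt[:,:480]]))
E
python3 lean.py lean2
```

```text
16.4 [ 0.5236 -0.2944  0.2563] [ 0.4  0.3 -0.5] [-0.02  0.07  0.02] (np.float64(-28.759059200937717), array([ 0.026,  0.047, -0.999]))
```

View pics/lean2.png

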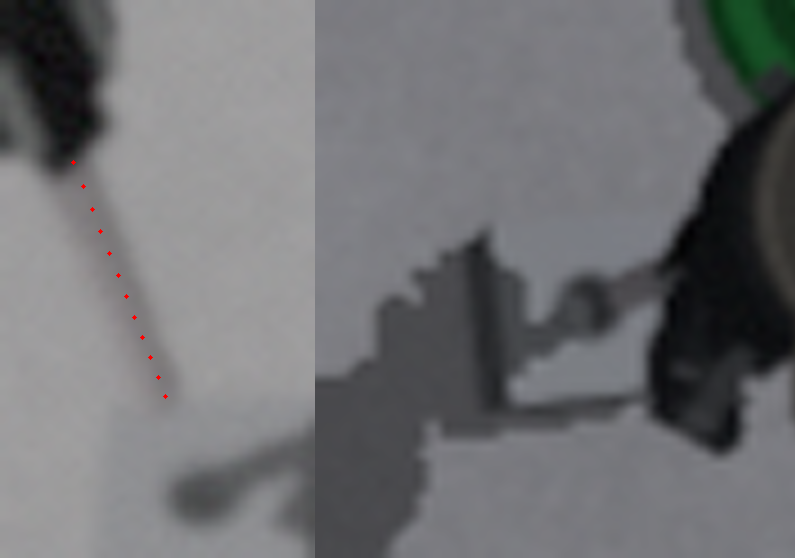

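```bash
python3 - <<'E'
from h import *
s=pickle.load(open("scene7.pkl","rb"));t=pickle.load(open("toplean.pkl","rb"))
for x in(.5236,.521): print(((proj(s,[x,-.2944,.07])[0]-[140,130]+.5)*9-.5), (proj(t,[x,-.2944,.07])[0]-[300,165]+.5)*9-.5+[315,0],(proj(t,[x,-.2944,.122])[0]-[300,165]+.5)*9-.5+[315,0])
E
```

```text
[203.23306169 491.78260115] [589.44276803 297.32617046] [616.86794249 285.82739278]
[204.74140699 484.30536218] [589.70828653 304.58216265] [617.14791645 293.36940503]
```

{"op": "jog_arm", "data": {"dp": [[-0.04, 0.0, 0.8], [-0.08, 0.0, 1.5], [-0.1, 0.0, 1.9], [-0.12, 0.0, 2.2], [-0.13, 0.0, 2.5]], "angular": [[0, 0, 0], [0, 0, 0], [0, 0, 0], [0, 0, 0], [0, 0, 0]], "claw": [10, 10, 10, 10, 10]}}

```text
t: 17.0
eef_pos: [0.5237, -0.2945, 0.1935]
tool_rot: [-0.014, 0.86, 0.509, 0.023]
contact_force: [-1.4, 0.8, 0.2]
gripper_width: 0.246
```

```bash
python3 lean.py lean3
```

```text
17.0 [ 0.5237 -0.2945  0.1935] [-1.4  0.8  0.2] [ 0.36  0.25 -0.01] (np.float64(-28.79403714825335), array([ 0.026,  0.048, -0.999]))
```

View pics/lean3.png

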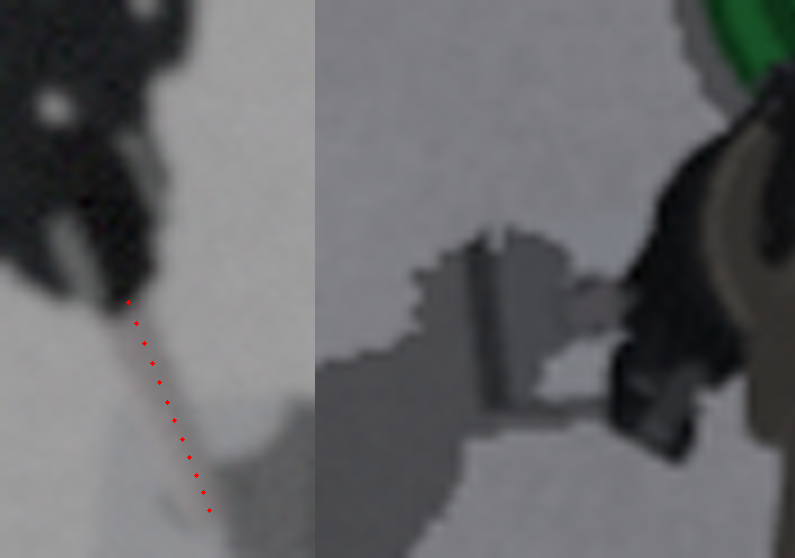

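The tip is 10 mm into the hole with only light side contact, so I'll carry on down.

{"op": "jog_arm", "data": {"dp": [[-0.02, 0.0, 0.4], [-0.04, 0.0, 0.8], [-0.06, 0.0, 1.2], [-0.08, 0.0, 1.5], [-0.08, 0.0, 1.5]], "angular": [[0, 0, 0], [0, 0, 0], [0, 0, 0], [0, 0, 0], [0, 0, 0]], "claw": [10, 10, 10, 10, 10]}}

```text
t: 17.6
eef_pos: [0.5228, -0.2947, 0.1545]
tool_rot: [-0.015, 0.86, 0.509, 0.023]
contact_force: [0.1, 1.0, -1.9]
gripper_width: 0.242
```

```bash
python3 lean.py lean4
```

```text
17.6 [ 0.5228 -0.2947  0.1545] [ 0.1  1.  -1.9] [0.26 0.04 0.09] (np.float64(-28.798738709154087), array([ 0.024,  0.048, -0.999]))
```

{"op": "jog_arm", "data": {"dp": [[0.0, 0.0, 0.1], [-0.01, 0.0, 0.18], [-0.01, 0.0, 0.18], [-0.01, 0.0, 0.18], [-0.01, 0.0, 0.18]], "angular": [[0, 0, 0], [0, 0, 0], [0, 0, 0], [0, 0, 0], [0, 0, 0]], "claw": [10, 10, 10, 10, 10], "grip_force": 40}}

```text
t: 18.2
eef_pos: [0.5235, -0.2947, 0.1516]
tool_rot: [-0.014, 0.86, 0.509, 0.023]
contact_force: [-0.3, 2.6, -1.9]
gripper_width: 0.246
```

```bash
python3 lean.py lean5
```

```text
18.2 [ 0.5235 -0.2947  0.1516] [-0.3  2.6 -1.9] [ 0.45  0.04 -0.03] (np.float64(-28.801052853057172), array([ 0.026,  0.047, -0.999]))
```

View pics/lean5.png

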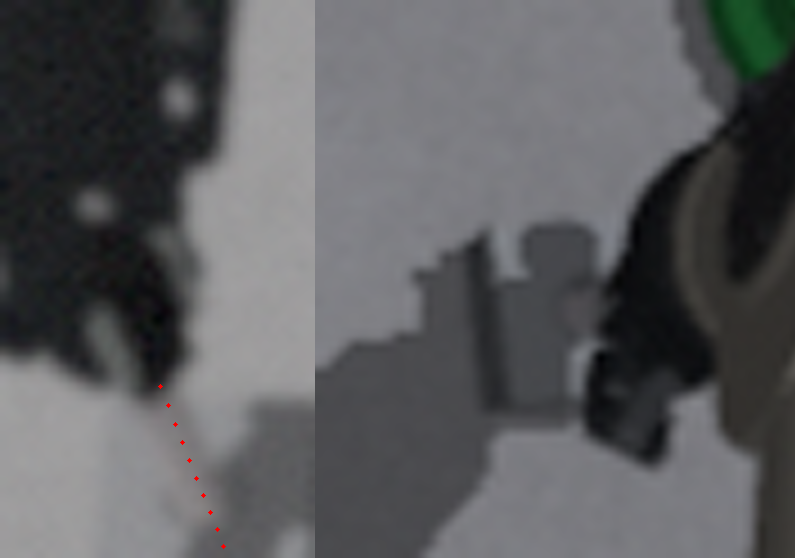

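{"op": "jog_arm", "data": {"dp": [[0.0, 0.0, 0.1], [0.0, 0.0, 0.12], [0.0, 0.0, 0.12], [0.0, 0.0, 0.12], [0.0, 0.0, 0.12]], "angular": [[0, 0, 0], [0, 0, 0], [0, 0, 0], [0, 0, 0], [0, 0, 0]], "claw": [10, 10, 24, 50, 85]}}

```text
t: 18.8
eef_pos: [0.5237, -0.2952, 0.1487]
tool_rot: [-0.013, 0.861, 0.509, 0.023]
contact_force: [0.3, 0.4, -0.7]
gripper_width: 0.613
```

{"op": "jog_arm", "data": {"dp": [[0.0, 0.0, 0.0], [0.0, 0.0, 0.0], [0.0, 0.0, 0.0], [0.0, 0.0, 0.0], [0.0, 0.0, 0.0]], "angular": [[0, 0, 0], [0, 0, 0], [0, 0, 0], [0, -0.3, 0], [0, -0.62, 0]], "claw": [85, 85, 85, 85, 85]}}

```text
t: 19.3
eef_pos: [0.5234, -0.295, 0.1486]
tool_rot: [0.001, 0.861, 0.509, -0.001]
contact_force: [0.1, -0.0, 0.4]
gripper_width: 1.0
```

```bash
python3 lean.py lean6; python3 -c "
from station import *;print(get_obs()['gripper_width'])"
```

```text
19.3 [ 0.5234 -0.295   0.1486] [ 0.1 -0.   0.4] [0.01 0.04 0.02] (np.float64(-28.846198498525315), array([-0.001, -0.002, -1.   ]))
0.995584607723622
```

View pics/lean6.png

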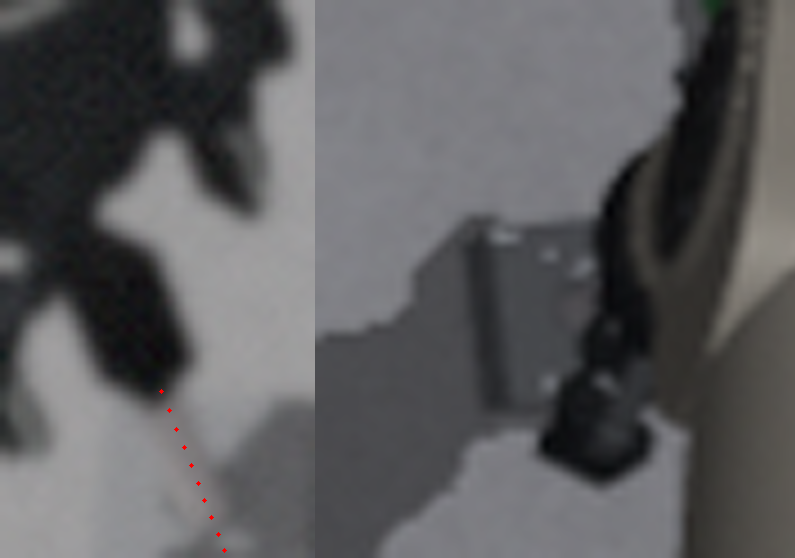

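The rod is free and standing in the holder, and the fingers are clear of it. I'll go straight up and then check.

{"op": "jog_arm", "data": {"dp": [[0.0, 0.0, -0.8], [0.0, 0.0, -2.0], [0.0, 0.0, -3.5], [0.0, 0.0, -4.6], [1.5, -0.2, -4.6]], "angular": [[0, 0, 0], [0, 0, 0], [0, 0, 0], [0, 0, 0], [0, 0, 0]], "claw": [85, 85, 85, 85, 85]}}

```text
t: 19.9
eef_pos: [0.5374, -0.2659, 0.2682]
tool_rot: [0.004, 0.863, 0.505, 0.001]
contact_force: [1.6, -0.6, -0.4]
gripper_width: 0.999
```

```bash
python3 - <<'E'
from h import *
from station import *
o=get_obs();print(o["t"],o["eef_pos"],o["q"].round(2))
for p in ([.529,.303,.26],[.545,.0,.26]): print(plan(o,p,72.3),plan(o,p,-28.8))
E
```

```text
19.9 [ 0.53739636 -0.2659101   0.26816457] [ 0.6   0.34 -0.32  1.69  0.12  1.13 -0.26]
(array([ 19.67, -11.45,   0.18]), array([  0.04,   0.11, -20.33])) (array([ 19.67, -11.45,   0.18]), array([ 0.1 ,  0.03, -0.11]))
(array([ 9.42, -4.95,  0.26]), array([  0.04,   0.11, -20.33])) (array([ 9.42, -4.95,  0.26]), array([ 0.1 ,  0.03, -0.11]))
```

{"op": "jog_arm", "data": {"dp": [[1.4, -0.8, 0.0], [2.9, -1.7, 0.1], [4.4, -2.6, 0.1], [5.9, -3.45, 0.1], [7.4, -4.3, 0.1]], "angular": [[0, 0, -1.5], [0, 0, -3.1], [0, 0, -4.7], [0, 0, -6.3], [0, 0, -7.9]], "claw": [85, 85, 85, 85, 85]}}

```text
t: 20.4
eef_pos: [0.5319, -0.0439, 0.2613]
tool_rot: [0.0, 0.636, 0.772, 0.0]
contact_force: [0.7, -0.2, -0.1]
gripper_width: 0.995
```

```bash
python3 - <<'E'
from h import *
from station import *
o=get_obs();print(o["t"],o["eef_pos"],o["q"].round(2),yaw(o))
for p in ([.529,.303,.26],): print(plan(o,p,72.3))
E
```

```text
20.4 [ 0.53186325 -0.04389365  0.26131298] [ 0.43  0.26 -0.55  1.83  0.15  1.09  0.02] (np.float64(11.020363328531806), array([ 0.001, -0.   , -1.   ]))
(array([13.64,  2.54,  0.05]), array([ 0.000e+00,  1.000e-02, -1.226e+01]))
```

{"op": "jog_arm", "data": {"dp": [[1.8, 0.33, 0.0], [3.5, 0.65, 0.0], [5.2, 0.97, 0.0], [6.9, 1.28, 0.0], [8.6, 1.6, 0.0]], "angular": [[0, 0, -1.6], [0, 0, -3.2], [0, 0, -4.8], [0, 0, -6.4], [0, 0, -7.8]], "claw": [85, 85, 85, 85, 85]}}

```text
t: 20.9
eef_pos: [0.5314, 0.1747, 0.2613]
tool_rot: [0.0, 0.342, 0.94, -0.0]
contact_force: [1.4, -0.4, -0.4]
gripper_width: 0.989
```

```bash
python3 - <<'E'
from h import *
from station import *
o=get_obs();print(o["t"],o["eef_pos"],o["q"].round(2),yaw(o))
for p in ([.529,.303,.26],): print(plan(o,p,72.3))
E
```

```text
20.9 [0.5313834  0.17473588 0.2613029 ] [ 0.17  0.35 -0.75  1.76  0.26  1.13  0.21] (np.float64(49.99771470755102), array([ 0.001, -0.   , -1.   ]))
(array([3.37, 3.87, 0.05]), array([ 0.  ,  0.01, -4.46]))
```

{"op": "jog_arm", "data": {"dp": [[1.1, 1.25, 0.0], [2.1, 2.4, 0.0], [2.9, 3.3, 0.0], [3.3, 3.8, 0.0], [3.3, 3.8, 0.0]], "angular": [[0, 0, -1.4], [0, 0, -2.8], [0, 0, -4.0], [0, 0, -4.45], [0, 0, -4.45]], "claw": [85, 85, 85, 85, 85]}}

```text
t: 21.4
eef_pos: [0.5294, 0.3013, 0.261]
tool_rot: [-0.0, 0.156, 0.988, 0.001]
contact_force: [-0.3, -0.4, 0.1]
gripper_width: 0.996
```

```bash
cat > kn.py <<'E'
from h import *
from station import *
import sys
k=sys.argv[1]
o=get_obs();e=o["eef_pos"];print(o["t"],e.round(4),o["contact_force"].round(1),o["torque"].round(3),(o["gripper_width"]*85.4).round(1),yaw(o),o["q"].round(2))
print(plan(o,[.529,.303,float(sys.argv[2])],72.3))
s=read_camera("scene");t=read_camera("top");pickle.dump((s,t),open(f"kn{k}.pkl","wb"))
a=crop(s,345,130,415,240,5,"/tmp/a.png")
b=crop(t,110,165,190,275,5,"/tmp/b.png")
cv2.imwrite(f"pics/kn{k}.png",np.hstack([a,b]))
E
python3 kn.py 1 .08
python3 - <<'E'
from h import *
s=pickle.load(open("kn1.pkl","rb"))
a=crop(s[0],130,110,200,230,5,"/tmp/a.png");b=crop(s[1],205,140,285,260,5,"/tmp/b.png");d=crop(s[1],300,170,360,290,5,"/tmp/b.png")[:,:]
x=np.hstack([a,b]);cv2.imwrite("pics/after_rod.png",x[:600])
E
```

```text
Traceback (most recent call last):
  File "kn.py", line 5, in <module>
    o=get_obs();e=o["eef_pos"];print(o["t"],e.round(4),o["contact_force"].round(1),o["torque"].round(3),(o["gripper_width"]*85.4).round(1),yaw(o),o["q"].round(2))
                                                                                                        ^^^^^^^^^^^^^^^^^^^^^^^^^^^^^^^
AttributeError: 'float' object has no attribute 'round'
Traceback (most recent call last):
FileNotFoundError: [Errno 2] No such file or directory: 'kn1.pkl'
```

```bash
sed -i 's/(o\["gripper_width"\]\*85.4).round(1)/round(o["gripper_width"]*85.4,1)/' kn.py
python3 kn.py 1 .08
python3 - <<'E'
from h import *
s=pickle.load(open("kn1.pkl","rb"))
a=crop(s[0],130,110,200,230,5,"/tmp/a.png");b=crop(s[1],205,140,285,260,5,"/tmp/b.png")
x=np.hstack([a,b]);cv2.imwrite("pics/after_rod.png",x[:600])
E
```

```text
21.4 [0.5294 0.3013 0.261 ] [-0.3 -0.4  0.1] [-0.04  -0.033 -0.012] 85.1 (np.float64(72.10393631089269), array([-0.001,  0.001, -1.   ])) [-0.01  0.46 -0.83  1.64  0.36  1.2   0.34]
(array([0.03, 0.05, 7.24]), array([ 0.01, -0.01, -0.04]))
```

View pics/kn1.png

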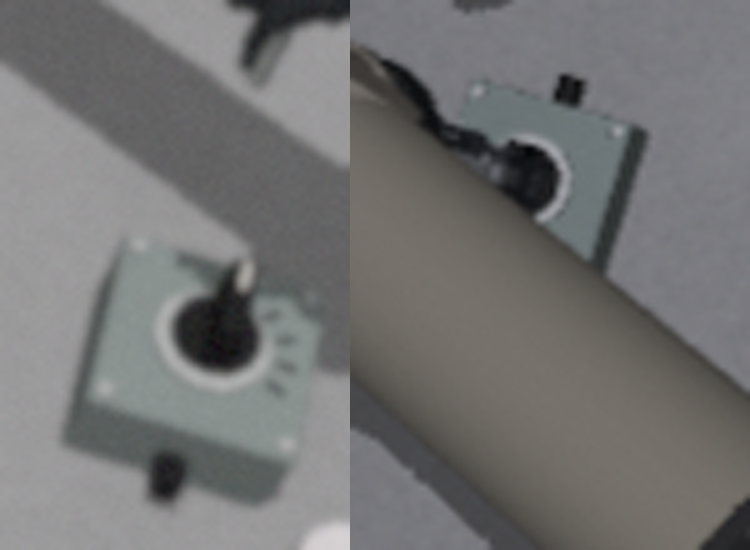

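View pics/after_rod.png

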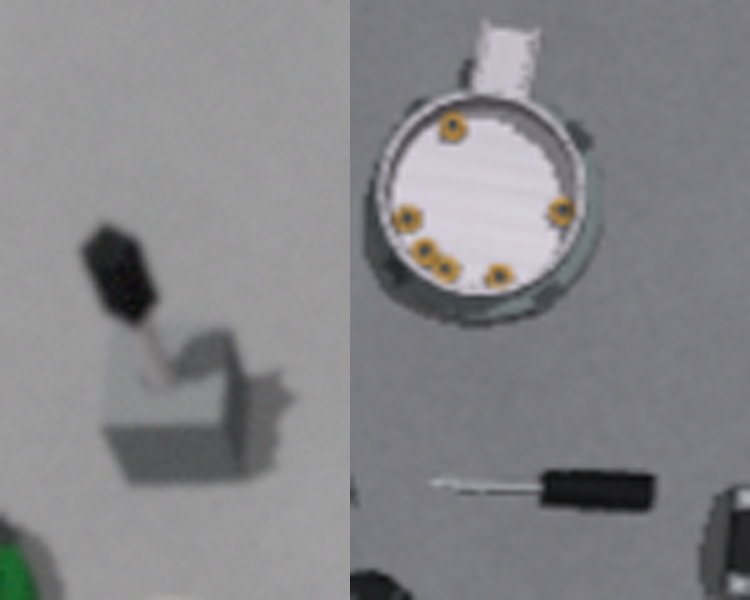

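Rod standing fully home and bowl intact; the screwdriver hasn't moved. Now down to the knob.

{"op": "jog_arm", "data": {"dp": [[0.0, 0.05, 1.2], [0.0, 0.05, 2.8], [0.0, 0.05, 4.3], [0.0, 0.05, 5.2], [0.0, 0.05, 5.4]], "angular": [[0, 0, 0], [0, 0, 0], [0, 0, 0], [0, 0, 0], [0, 0, 0]], "claw": [85, 85, 85, 85, 85]}}

```text
t: 22.0
eef_pos: [0.5299, 0.2963, 0.1231]
tool_rot: [-0.002, 0.159, 0.987, -0.002]
contact_force: [-0.3, -0.8, 0.1]
gripper_width: 0.994
```

```bash
python3 kn.py 2 .08; python3 - <<'E'
from h import *
s=pickle.load(open("kn2.pkl","rb"))[0]
print((proj(s,[[.529,.303,.097],[.529,.303,.11],[.529,.303,.14],[.529,.303,.074]])-[345,130]+.5)*5-.5)
E
```

```text
22.0 [0.5299 0.2963 0.1231] [-0.3 -0.8  0.1] [ 0.     0.016 -0.011] 84.9 (np.float64(71.7219172180306), array([-0.004, -0.004, -1.   ])) [-0.06  0.6  -0.75  1.77  0.49  0.97  0.23]
(array([0.12, 0.25, 1.72]), array([-0.06, -0.03, -0.12]))
[[230.52134528 306.6072728 ]
 [239.12644911 293.80755947]
 [259.80074573 263.05545291]
 [215.78982188 328.51976567]]
```

View pics/kn2.png

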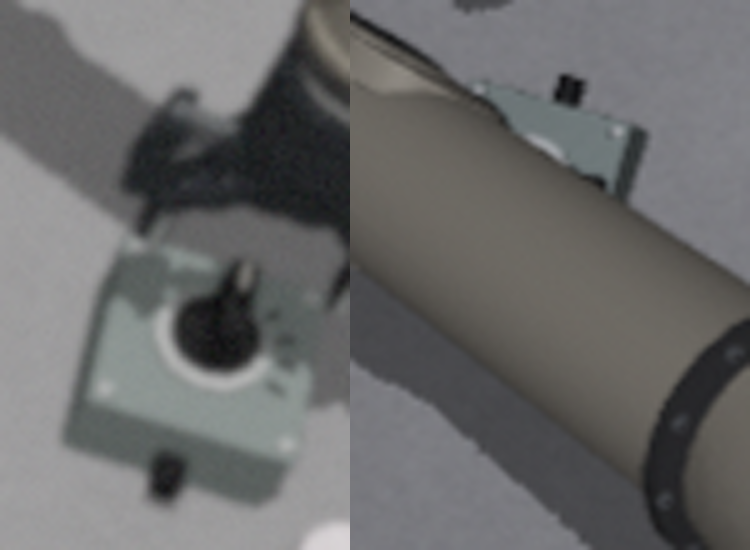

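{"op": "jog_arm", "data": {"dp": [[0.05, 0.2, 0.0], [0.05, 0.2, 0.4], [0.05, 0.2, 1.0], [0.05, 0.2, 1.6], [0.05, 0.2, 1.7]], "angular": [[0, 0, -0.1], [0, 0, -0.1], [0, 0, -0.1], [0, 0, -0.1], [0, 0, -0.1]], "claw": [85, 85, 85, 85, 85]}}

```text
t: 22.6
eef_pos: [0.5296, 0.304, 0.0808]
tool_rot: [-0.001, 0.153, 0.988, -0.001]
contact_force: [-0.6, -1.2, 0.0]
gripper_width: 0.992
```

```bash
python3 kn.py 3 .08
```

```text
22.6 [0.5296 0.304  0.0808] [-0.6 -1.2  0. ] [0.029 0.001 0.037] 84.7 (np.float64(72.45126118982176), array([-0.003, -0.002, -1.   ])) [-0.1   0.66 -0.72  1.79  0.54  0.9   0.2 ]
(array([ 0.01, -0.05,  0.03]), array([-0.04, -0.03,  0.03]))
```

View pics/kn3.png

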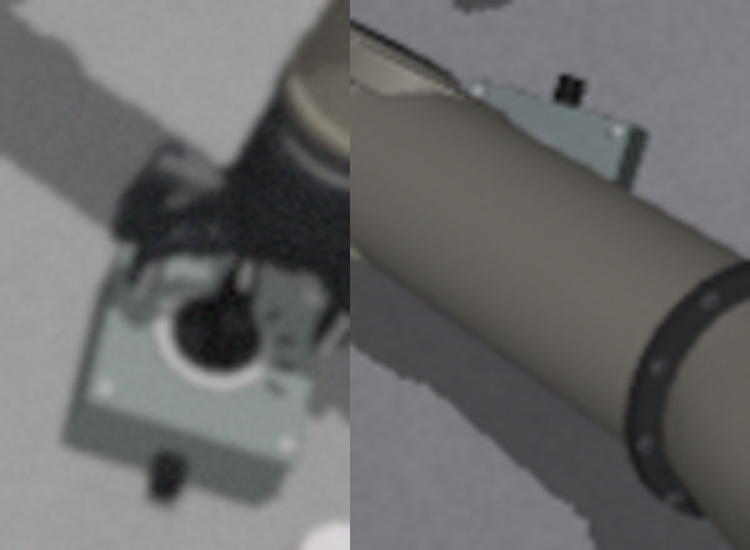

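{"op": "jog_arm", "data": {"dp": [[0, -0.03, 0], [0, -0.03, 0], [0, -0.03, 0], [0, -0.03, 0], [0, -0.03, 0]], "angular": [[0, 0, 0], [0, 0, 0], [0, 0, 0], [0, 0, 0], [0, 0, 0]], "claw": [50, 20, 5, 5, 5], "grip_force": 60}}

```text
t: 23.2
eef_pos: [0.5309, 0.3048, 0.084]
tool_rot: [0.0, 0.153, 0.988, 0.0]
contact_force: [-2.3, -0.9, 10.0]
gripper_width: 0.157
```

{"op": "jog_arm", "data": {"dp": [[0, 0, 0], [0, 0, 0], [0, 0, 0], [0, 0, 0], [0, 0, 0]], "angular": [[0, 0, 0], [0, 0, 0], [0, 0, 0], [0, 0, 0], [0, 0, 0]], "claw": [5, 5, 5, 5, 5]}}

```text
t: 23.7
eef_pos: [0.5308, 0.3048, 0.084]
tool_rot: [0.0, 0.153, 0.988, 0.0]
contact_force: [-0.4, -0.4, 5.8]
gripper_width: 0.153
```

```bash
python3 kn.py 4 .08
```

```text
23.7 [0.5308 0.3048 0.084 ] [-0.4 -0.4  5.8] [-0.233  0.201 -0.025] 13.1 (np.float64(72.44377990813088), array([ 0.,  0., -1.])) [-0.1   0.66 -0.73  1.79  0.54  0.9   0.2 ]
(array([ 0.05, -0.09,  0.16]), array([0.  , 0.  , 0.03]))
```

View pics/kn4.png

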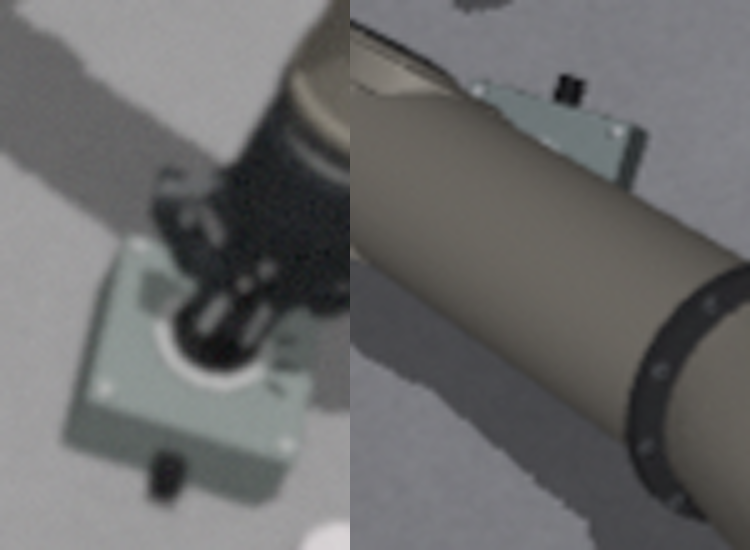

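The bar is gripped (13.1 mm reading), and the tool yaw of 72.4° agrees with the box's 72.3° from the screws. I'll turn clockwise (+tool z) in half-stop steps, watching the torque and yaw.

{"op": "jog_arm", "data": {"dp": [[0, 0, 0], [0, 0, 0], [0, 0, 0], [0, 0, 0], [0, 0, 0]], "angular": [[0, 0, 0.6], [0, 0, 1.2], [0, 0, 1.8], [0, 0, 2.25], [0, 0, 2.25]], "claw": [5, 5, 5, 5, 5], "grip_force": 80}}

```text
t: 24.3
eef_pos: [0.5307, 0.3045, 0.084]
tool_rot: [0.0, 0.249, 0.968, -0.0]
contact_force: [-0.4, -1.7, 6.6]
gripper_width: 0.148
```

```bash
cat > kt.py <<'E'
from h import *
from station import *
o=get_obs();y=yaw(o);print(o["t"],o["eef_pos"].round(4),"F",o["contact_force"].round(1),"M",o["torque"].round(3),"w",round(o["gripper_width"]*85.4,1),"turned",round(72.44-y[0],2),y[1])
E
python3 kt.py
```

```text
24.3 [0.5307 0.3045 0.084 ] F [-0.4 -1.7  6.6] M [-0.409  0.29   0.113] w 12.6 turned 11.29 [ 0.    -0.001 -1.   ]
```

{"op": "jog_arm", "data": {"dp": [[0, 0, 0], [0, 0, 0], [0, 0, 0], [0, 0, 0], [0, 0, 0]], "angular": [[0, 0, 0.6], [0, 0, 1.2], [0, 0, 1.8], [0, 0, 2.25], [0, 0, 2.25]], "claw": [5, 5, 5, 5, 5]}}

```text
t: 24.8
eef_pos: [0.5306, 0.3043, 0.084]
tool_rot: [0.0, 0.343, 0.939, -0.0]
contact_force: [-1.8, -2.1, 7.5]
gripper_width: 0.15
```

```bash
python3 kt.py
```

```text
24.8 [0.5306 0.3043 0.084 ] F [-1.8 -2.1  7.5] M [-0.498  0.424  0.108] w 12.8 turned 22.55 [ 0.    -0.001 -1.   ]
```

{"op": "jog_arm", "data": {"dp": [[0, 0, 0], [0, 0, 0], [0, 0, 0], [0, 0, 0], [0, 0, 0]], "angular": [[0, 0, 0.6], [0, 0, 1.2], [0, 0, 1.8], [0, 0, 2.25], [0, 0, 2.25]], "claw": [5, 5, 5, 5, 5]}}

```text
t: 25.3
eef_pos: [0.5304, 0.3042, 0.084]
tool_rot: [0.0, 0.433, 0.901, -0.001]
contact_force: [-2.7, -2.6, 7.7]
gripper_width: 0.148
```

```bash
python3 kt.py
```

```text
25.3 [0.5304 0.3042 0.084 ] F [-2.7 -2.6  7.7] M [-0.582  0.513  0.073] w 12.7 turned 33.79 [-0.    -0.001 -1.   ]
```

{"op": "jog_arm", "data": {"dp": [[0, 0, 0], [0, 0, 0], [0, 0, 0], [0, 0, 0], [0, 0, 0]], "angular": [[0, 0, 0.6], [0, 0, 1.2], [0, 0, 1.8], [0, 0, 2.25], [0, 0, 2.25]], "claw": [5, 5, 5, 5, 5]}}

```text
t: 25.8
eef_pos: [0.5302, 0.304, 0.084]
tool_rot: [0.0, 0.52, 0.854, -0.001]
contact_force: [-2.5, -3.3, 9.8]
gripper_width: 0.144
```

```bash
python3 kt.py
```

```text
25.8 [0.5302 0.304  0.084 ] F [-2.5 -3.3  9.8] M [-0.708  0.727  0.092] w 12.3 turned 45.05 [-0.001 -0.002 -1.   ]
```

{"op": "jog_arm", "data": {"dp": [[0, 0, 0], [0, 0, 0], [0, 0, 0], [0, 0, 0], [0, 0, 0]], "angular": [[0, 0, 0.6], [0, 0, 1.2], [0, 0, 1.8], [0, 0, 2.25], [0, 0, 2.25]], "claw": [5, 5, 5, 5, 5]}}

```text
t: 26.3
eef_pos: [0.5299, 0.3039, 0.084]
tool_rot: [0.0, 0.601, 0.799, -0.001]
contact_force: [-4.0, -3.4, 9.0]
gripper_width: 0.148
```

```bash
python3 kt.py
```

```text
26.3 [0.5299 0.3039 0.084 ] F [-4.  -3.4  9. ] M [-0.744  0.868  0.062] w 12.7 turned 56.29 [-0.001 -0.002 -1.   ]
```

{"op": "jog_arm", "data": {"dp": [[0, 0, 0], [0, 0, 0], [0, 0, 0], [0, 0, 0], [0, 0, 0]], "angular": [[0, 0, 0.5], [0, 0, 1.0], [0, 0, 1.5], [0, 0, 1.9], [0, 0, 2.1]], "claw": [5, 5, 5, 5, 5]}}

```text
t: 26.8
eef_pos: [0.5297, 0.3039, 0.084]
tool_rot: [0.0, 0.671, 0.741, -0.001]
contact_force: [-4.3, -3.9, 10.2]
gripper_width: 0.145
```

```bash
python3 kt.py; python3 kn.py 5 .08
```

```text
26.8 [0.5297 0.3039 0.084 ] F [-4.3 -3.9 10.2] M [-0.765  0.998  0.098] w 12.4 turned 66.8 [-0.001 -0.002 -1.   ]
26.8 [0.5297 0.3039 0.084 ] [-4.3 -3.9 10.2] [-0.765  0.998  0.098] 12.4 (np.float64(5.64498881939686), array([-0.001, -0.002, -1.   ])) [-0.29  0.59 -0.45  1.81  0.34  0.83 -0.81]
(array([-0.03, -0.03,  0.16]), array([-3.000e-02,  1.000e-02, -1.333e+01]))
```

View pics/kn5.png

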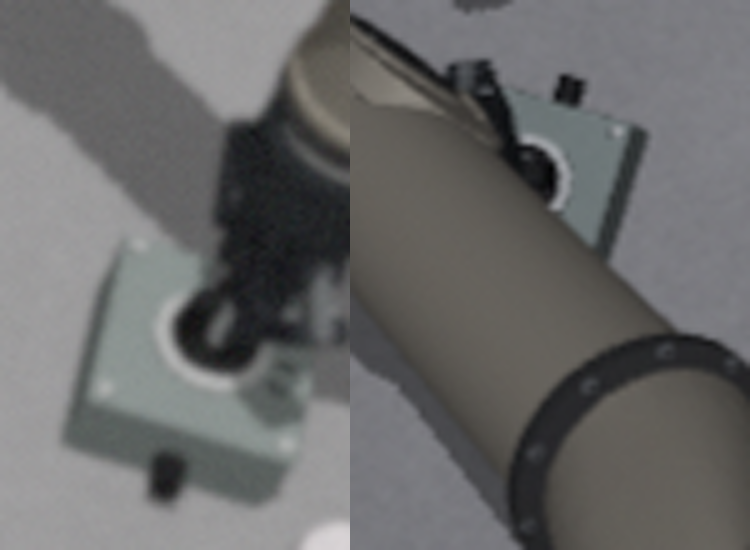

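{"op": "jog_arm", "data": {"dp": [[0, 0, 0], [0, 0, 0], [0, 0, 0], [0, 0, 0], [0, 0, 0]], "angular": [[0, 0, 0.05], [0, 0, 0.1], [0, 0, 0.14], [0, 0, 0.14], [0, 0, 0.14]], "claw": [5, 5, 5, 5, 5]}}

```text
t: 27.4
eef_pos: [0.5297, 0.3039, 0.084]
tool_rot: [0.0, 0.676, 0.737, -0.001]
contact_force: [-4.8, -3.7, 9.6]
gripper_width: 0.152
```

{"op": "jog_arm", "data": {"dp": [[0, 0, 0], [0, 0, 0], [0, 0, 0], [0, 0, 0], [0, 0, 0]], "angular": [[0, 0, 0], [0, 0, 0], [0, 0, 0], [0, 0, 0], [0, 0, 0]], "claw": [5, 5, 5, 5, 5]}}

```text
t: 27.9
eef_pos: [0.5297, 0.3039, 0.084]
tool_rot: [0.0, 0.676, 0.737, -0.001]
contact_force: [-4.4, -4.0, 10.2]
gripper_width: 0.149
```

```bash
python3 kt.py; python3 - <<'E'
from h import *
from station import *
s=read_camera("scene");t=read_camera("top")
cv2.imwrite("pics/fin_s.png",cv2.resize(s["pixels"],None,fx=1.5,fy=1.5,interpolation=cv2.INTER_CUBIC))
a=crop(s,362,170,410,225,8,"/tmp/a.png");b=crop(t,200,140,250,195,8,"/tmp/b.png");cv2.imwrite("pics/fin_z.png",np.hstack([a,b]))
E
```

```text
27.9 [0.5297 0.3039 0.084 ] F [-4.4 -4.  10.2] M [-0.726  1.052  0.084] w 12.7 turned 67.43 [-0.001 -0.002 -1.   ]
```

View pics/fin_s.png

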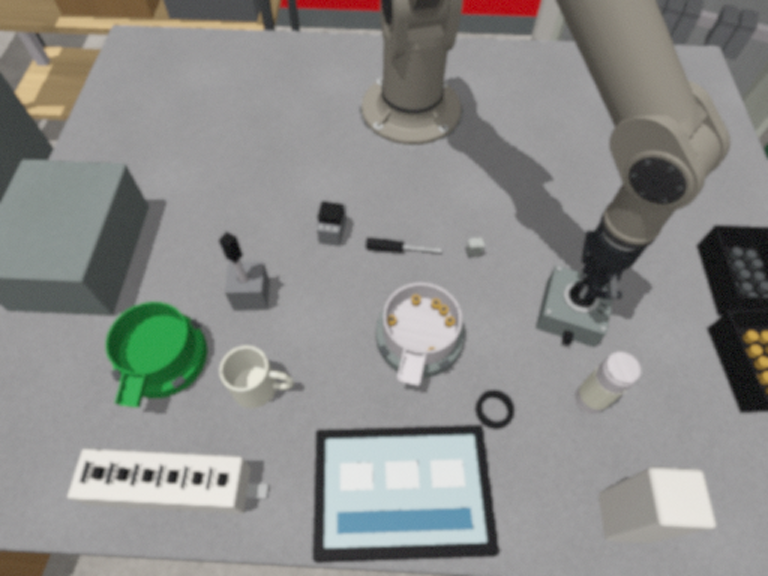

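View pics/fin_z.png

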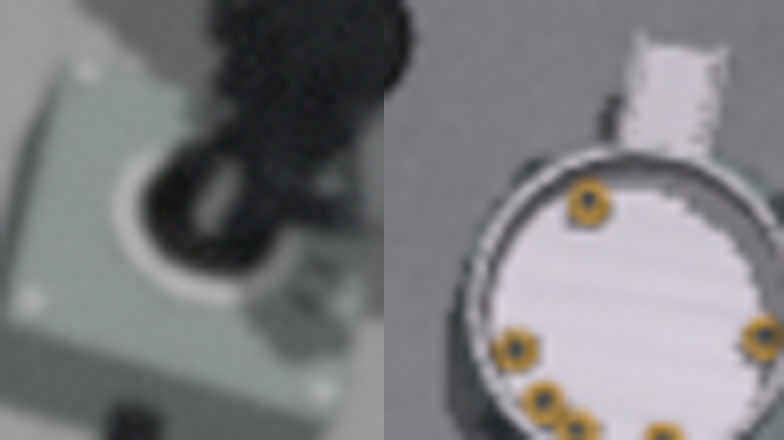

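```bash
python3 -c "
from station import *
print(hand_in())"
```

```text
the job is handed in; nothing more can be done
None
```

The job is handed in at about 28 s: the bushings are stirred, the rod is back in its holder, and the knob is held at the third stop.

**Bushings:** I stirred with arcs around the ring and then sweeps along the wall. My last measurement, from the top camera, has all six still in the bowl and each at least about 20 mm from where it stood. I couldn't tell some bushings apart for certain. The smallest figure, about 21 mm, assumes one of them is bush3. One sits 19 mm from bush3's start, but I followed that one through the pictures as bush1. The two cameras disagreed by about 4 mm in x throughout, so these figures are good to about 2 mm.

**Rod:** It slipped to a lean of about 3° in the grip while stirring. I tilted the tool to bring it upright before inserting it. It now stands fully home, looking as it did at the start.

**Knob:** I gripped the bar and turned it clockwise in half-stop steps. The tool turned 67.43° from rest, against 67.5° for the third stop, and never read more. The bar read about 13 mm between the fingers throughout, and the return torque, about 0.1 N m, could still be felt at the end. The torque readings were too noisy to show the clicks themselves, so I counted stops by angle. The bar's white line was hidden by the fingers, so I didn't confirm its angle by camera.

**Other things:** The last picture shows the other objects where they were. Side forces stayed around 11 N or less in the readings I took.

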